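Swing the throwing gauge's two pointers in onto a jar

ROBOT

A 6-joint arm with a two-finger parallel gripper is mounted at the origin on the work surface. World frame = base frame: x ahead of the robot, y to its left, z up, the work surface at z = 0. Lengths are in mm, angles in rad, forces in N, time in s.
With the tool pointing down it reaches from about 300 to 750 mm from the base axis. Payload 8.5 kg.
Tool frame: the origin (TCP) lies on the centre line of the jaws, within the pads' length; the fingertips stand 19 mm ahead of it and the grasp point (between the pads) is the TCP; z points along the fingers, y is the direction in which the jaws open and shut (so a half turn about z gives the same grasp; the last joint's range is limited). The gripper opens to 88 mm and grips with 3 to 60 N. Pads are 18 mm wide; open, the fingers measure 123 mm over their backs; the gripper's body (75 mm by 187 mm) begins 45 mm behind the grasp point.
Start: joints at [0.918, 0.381, 1.297, -0, 1.464, -0.215], TCP at [233.161, 498.113, 257.748] pointing down, gripper open.
Joint ranges: [-3.11, 3.11], [-0.89, 2.33], [0.22, 2.48], [-1.42, 4.56], [0.17, 2.85], [-2.88, 2.88]. Speed limits (rad/s): [2.39, 2.39, 3.14, 3.14, 3.14, 3.14].

INTERFACE

Orientations are given as a unit quaternion [x, y, z, w].
In Python, from cell import * gives the robot as it stands.
- The arm moves only by the tool play_rows, never from a script. Its argument "commands" is a list of rows, each an object of numbers: "dx", "dy", "dz": the shift along the tool's x, y, z in mm; "ax", "ay", "az": the turn, a rotation vector about the tool's x, y, z in degrees; "claw": the opening, from 0 (shut) to 1 (fully open). In form: [{"dx": .., "dy": .., "dz": .., "ax": .., "ay": .., "az": .., "claw": ..}, ...]. A call has 1 to 12 rows; each row shifts and turns the commanded pose from where the row before left it, along the tool's axes as they then stand; what a row does not reach is not made up. A row lasts 1/10 s, in which the tool goes at most 50 mm and 8.59 degrees, less where a joint would pass 70% of its speed; a pose out of reach is approached as far as the arm can. A call with a gripper value outside its range is refused whole. The fingers move at their own pace and stop on an object; the grip force is fixed at half the most. Time passes only in rows, so rows that do not move let the fingers close. It gives the time, the measured TCP pose, the force and the opening at its end, in the units of the state.
- read_state(): the state, without advancing time (a new reading comes with each control period).
- snapshot(name): name is "scene" or "side" or "wrist"; returns a dict with "pixels" (480x640x3 uint8, red, green, blue), "range_z" (480x640 float32, mm along the optical axis (not along the pixel's ray), 0 where there is no reading), "K" (3x3 intrinsics, pixels), "distortion" ([k1, k2, p1, p2, k3] as OpenCV has them; the pictures are not rectified), "xyz" and "attitude" of the camera in the world. Camera axes: x right, y down, z forward; pixel columns grow to the right and rows downward; lengths in mm; the calibration is good to about 2 mm. A picture is of the moment at which its call begins.
- finish_job(): hands the job in, once; it reports no verdict.
The state is a dict: "time_s": time; "joint_positions": joint angles; "dq": joint speeds; "joint_torque": joint torques, N m; "tool_pos": TCP position; "ee_rot": TCP orientation; "force": force on the tool from outside, world axes, zero at the start; "moment": the same for the moment, N m; "gripper_width": finger opening in mm.
Only numpy, scipy, OpenCV 4.12 (cv2) and the standard library are available. Lean on these libraries where they do the work, as an engineer would, in place of code of your own. Each camera call takes 0.05 s, during which the arm holds its last target.

TASK

The jar on the banding wheel is to be checked against the throwing gauge beside it. With a fingertip, gently push each of the gauge's two pointers round its post, without taking hold of it, until both point straight at the middle of the jar: the long upper one at its rim, the short lower one at its belly. The jar is still soft and must not be touched, and the gauge's foot and the other things on the bench stay where they are.

Things in the scene. Friction and masses are not known exactly. Their poses are not given: they have to be found in the camera images.
- jar: Soft clay jar, 200 mm high, standing loose in the middle of the banding wheel's head; 1.3 kg. Round: foot 92 mm across, belly 150 mm (widest 100 mm up), neck 64 mm, rim 84 mm across. Origin: centre of its underside, 90 mm above the table; z up along its axis.
- banding_wheel: Small free-turning turntable under the jar: dark iron foot 150 mm across, fixed, and a round aluminium head 220 mm across whose top is 90 mm above the table. Origin: on its axis (the jar's axis too) at the table; x axis: level, towards the gauge's post as it stands at the start; z up.
- gauge: Throwing gauge: round iron foot 124 mm across, 36 mm high, loose on the table (2 to 3.4 kg), with an upright steel post 12 mm thick, 334 mm high, 250 mm from the jar's axis. Two pointers swing level about the post, 96 mm apart in height. Origin: centre of the foot's underside, on the post's axis; z up; x axis: where a pointer at joint value 0 points (only roughly at the jar).
- upper_tip (a point): Very tip of the long upper pointer: a level steel rod 7 mm thick (9 mm near the tip), 204 mm from the post's axis to the tip, centre line 286 mm above the table. Swing collar on the post 28 mm across, 24 mm high; 16 mm thick boss out to 30 mm from the axis; thumbscrew to 29 mm behind it. Aimed at the jar, the tip stands 4 mm off the rim. x axis along the rod, outwards.
- lower_tip (a point): Very tip of the short lower pointer: same make, 171 mm from the post's axis to the tip, centre line 190 mm above the table. Aimed at the jar, the tip stands 4 mm off the belly. x axis along the rod, outwards.
- upper_pointer (a joint): Angle of the upper pointer about the post, rad, counter-clockwise from above, from the foot's x axis. Starts swung 0.65 to 1.2 rad aside from the jar, the lower pointer on the opposite side. Turns against a steady 0.1 N m friction (about 1 N pushed 100 mm from the post) and stays where it is left.
- lower_pointer (a joint): Angle of the lower pointer about the post, rad, as for the upper one; same friction; starts swung aside by about 0.65 to 1.2 rad on the other side.
- teapot: Clay teapot, bystander, 108 mm across the body, 103 mm high, spout and handle reach 88 mm from its axis. Origin: centre of its underside.
- bowl: Clay bowl standing upside down, bystander, 120 mm across, 50 mm high. Origin: centre of its underside.
- bottle_vase: Small clay bottle vase, bystander, 78 mm across, 160 mm high. Origin: centre of its underside.
- trimming_tool: Loop trimming tool with a wooden handle 12 mm thick lying on the table, bystander, 175 mm long along its x axis. Origin: on the table under the middle of its handle.
Things that resemble listed ones, but are neither listed nor needed, are in the scene too. What is shaped like the jar but green is not meant. Of the things that look like the banding_wheel, take the one that is farthest to the robot's left at the start.

How it is judged (in metres and radians):
At the end, for the whole second after the job is handed in: Both pointers are at rest and point at the jar's axis: each tip lies within 10 mm, sideways, of the line from where the post stood at the start to the jar's axis, and just off the jar. The jar stands untouched (within 5 mm) and the gauge upright where it stood (within 10 mm) (y of upper_tip in the frame of banding_wheel between -0.01 and 0.01 m and x of upper_tip in the frame of banding_wheel between 0.03 and 0.06 m and y of lower_tip in the frame of banding_wheel between -0.01 and 0.01 m and x of lower_tip in the frame of banding_wheel between 0.065 and 0.095 m and velocity of joint upper_pointer between -0.05 and 0.05 rad/s and velocity of joint lower_pointer between -0.05 and 0.05 rad/s and distance of jar from where it was at the start of the episode below 0.005 m and angle between each of jar, gauge's own z axis and vertical below 0.05 rad and distance of gauge from where it was at the start of the episode below 0.01 m).
It fails at once if the soft jar was touched by the robot or by the gauge (contact force between any of the fingers, the arm, gauge and jar above 0.5 N or distance of jar from where it was at the start of the episode above 0.005 m).
It fails at once if the gauge was pushed along, lifted or tipped (distance of gauge from where it was at the start of the episode above 0.01 m or angle between gauge's own z axis and vertical above 0.08 rad).
It fails at once if the gauge was pushed hard or gripped (over 15 N) (contact force between any of the fingers, the arm and gauge above 15 N).
It fails at once if a bystander was disturbed (distance of any of teapot, bowl, bottle_vase, trimming_tool from where it was at the start of the episode above 0.015 m).
It also fails if it takes over 70 s, if anything falls off the work surface, if the arm or the gripper's body presses on something with over 40 N, if the wrist force passes 120 N, or if a joint passes its speed limit or range.

## Working session

There is one attempt and no reset: what is moved stays moved. The work goes in short steps, Python scripts to look and compute and a tool call to move; the robot and the scene stay as the last step left them, time stands still between calls to the robot, and variables do not carry over. Pictures are saved under pics/ and viewed, and the job is handed in when it is done.

Besides the shell and the picture viewer there is one more tool, called after "Emit:" as name([rows], argument=value, ...), one row to a line, values as JSON. play_rows: Moves the arm, as the interface text tells. Its arguments: {"type":"object","properties":{"commands":{"type":"array"}},"required":["commands"]}

```bash
ls; mkdir -p pics
python3 - <<'E'
from cell import *
import cv2,pickle
print(read_state())
for n in ["scene","side","wrist"]:
    s=snapshot(n); pickle.dump(s,open(f"s0_{n}.pkl","wb"))
    cv2.imwrite(f"pics/0_{n}.png",s["pixels"][:,:,::-1])
    print(n,s["K"],s["distortion"],s["xyz"],s["attitude"])
E
```

```text
pics
{'time_s': 0.0, 'joint_positions': array([ 9.17692822e-01,  3.81203410e-01,  1.29828367e+00, -1.80687529e-05,
        1.46357872e+00, -2.15332851e-01]), 'dq': array([ 1.15657924e-04, -4.39290096e-04,  3.51164476e-05, -7.54192716e-04,
        1.59281604e-04,  1.03210968e-04]), 'joint_torque': array([ 6.72887127e-04, -4.37918580e+01, -2.24557167e+01,  7.13254837e-02,
        3.52230447e-02,  3.18107269e-06]), 'tool_pos': array([233.01787799, 497.91327188, 257.12603929]), 'ee_rot': array([ 2.17140672e-01,  9.76140044e-01, -6.71998716e-04, -3.01729669e-04]), 'force': array([-0.01515754,  0.33222228,  0.7446693 ]), 'moment': array([-0.03986066, -0.01729564, -0.00754192]), 'gripper_width': 87.90609633101565}
scene [[483.96756699   0.         319.48944716]
 [  0.         483.96756699 240.17888364]
 [  0.           0.           1.        ]] [-0.06132082  0.          0.          0.          0.        ] [ 264.05395886 -119.41878354 1179.12878442] [ 0.77928349 -0.61033203  0.08700556 -0.11243702]
side [[603.90844329   0.         308.08729466]
 [  0.         603.90844329 238.43022841]
 [  0.           0.           1.        ]] [0.03124742 0.         0.         0.         0.        ] [ 799.48285443  445.30534429 1780.39347879] [ 0.2199127   0.96259223 -0.15519    -0.03115554]
wrist [[382.02457521   0.         317.74665454]
 [  0.         382.02457521 239.8453478 ]
 [  0.           0.           1.        ]] [-0.00364459  0.          0.          0.          0.        ] [175.02703038 526.53149813 383.7007496 ] [0.83658839 0.53233258 0.06880214 0.10958177]
```

View pics/0_scene.png

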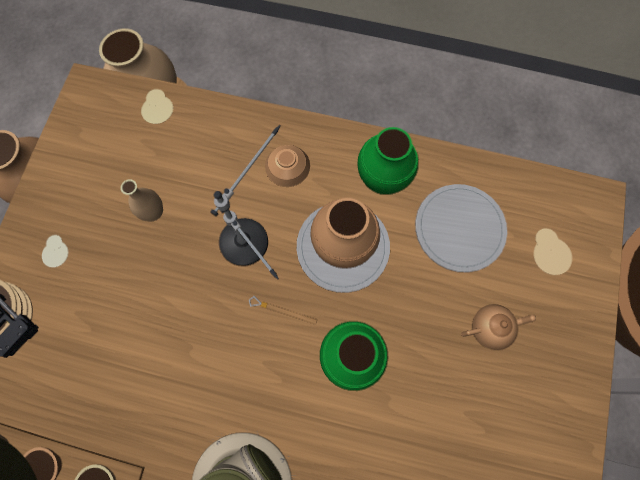

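View pics/0_side.png

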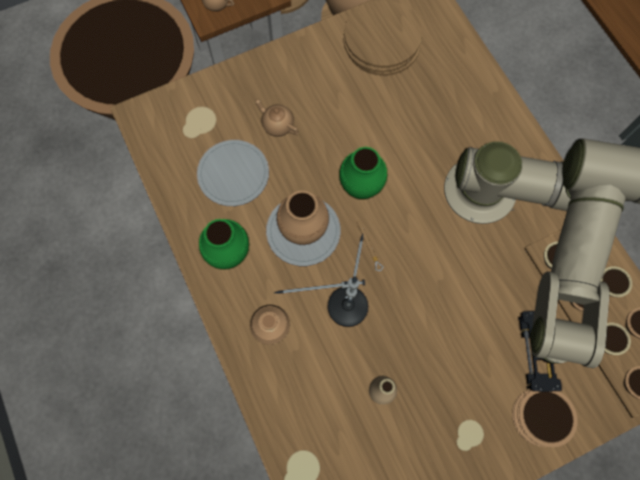

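View pics/0_wrist.png

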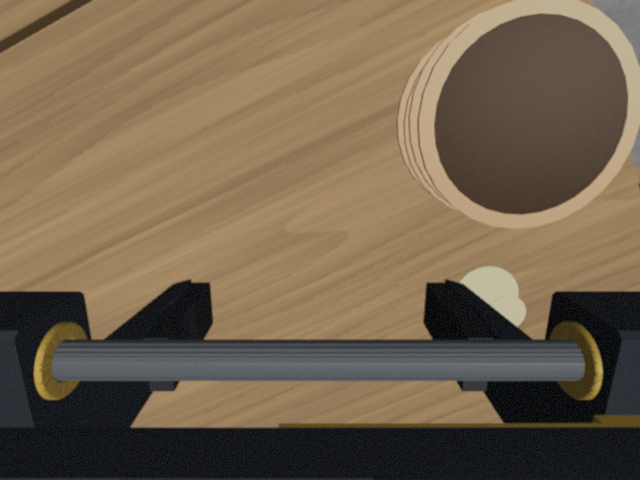

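The scene picture shows these candidates for the jar and wheel:
- **Brown jar on a wheel:** jar at (347,232), wheel head at (343,247).
- **Bare wheel, the decoy:** (461,227).
- **Green jars, not meant:** (390,160) and (354,355).

The gauge's foot is at (243,241), its post top is near (220,200), and the tips are at (277,128) and (275,275). The brown jar's wheel is the leftmost one, so I take it. Next I'll check it in a close crop and measure.

```bash
cat > h.py <<'E'
import numpy as np,cv2,pickle
from scipy.spatial.transform import Rotation as R
def rays(s,px):
    px=np.atleast_2d(np.array(px,float))
    u=cv2.undistortPoints(px[:,None],s["K"],np.array(s["distortion"]))[:,0]
    d=np.c_[u,np.ones(len(u))]
    return np.array(s["xyz"]),d@R.from_quat(s["attitude"]).as_matrix().T
def plane(s,px,z):
    c,d=rays(s,px); t=(z-c[2])/d[:,2]; return c+d*t[:,None]
def depth(s,px):
    c,d=rays(s,px); p=np.atleast_2d(px).astype(int); return c+d*s["range_z"][p[:,1],p[:,0]][:,None]
def proj(s,P):
    Rm=R.from_quat(s["attitude"]).as_matrix().T
    return cv2.projectPoints(np.atleast_2d(np.array(P,float)),cv2.Rodrigues(Rm)[0],-Rm@np.array(s["xyz"]),s["K"],np.array(s["distortion"]))[0][:,0]
def tri(s1,p1,s2,p2):
    c1,d1=rays(s1,p1);c2,d2=rays(s2,p2);d1=d1[0]/np.linalg.norm(d1);d2=d2[0]/np.linalg.norm(d2)
    t=np.linalg.lstsq(np.c_[d1,-d2],c2-c1,rcond=None)[0]
    a=c1+t[0]*d1;b=c2+t[1]*d2
    return (a+b)/2,np.linalg.norm(a-b)
def load(n): return pickle.load(open(n,"rb"))
def allpts(s):
    v,u=np.mgrid[0:480,0:640]; px=np.c_[u.ravel(),v.ravel()]
    c,d=rays(s,px); return (c+d*s["range_z"].ravel()[:,None]).reshape(480,640,3)
E
python3 - <<'E'
from h import *
for n,(x,y,w,h) in dict(scene=(190,110,240,180),side=(190,140,220,200)).items():
    s=load(f"s0_{n}.pkl"); c=s["pixels"][y:y+h,x:x+w,::-1]
    k=min(800//w,600//h); cv2.imwrite(f"pics/0c_{n}.png",cv2.resize(c,None,fx=k,fy=k,interpolation=cv2.INTER_CUBIC)); print(n,k)
E
```

```text
scene 3
side 3
```

View pics/0c_scene.png

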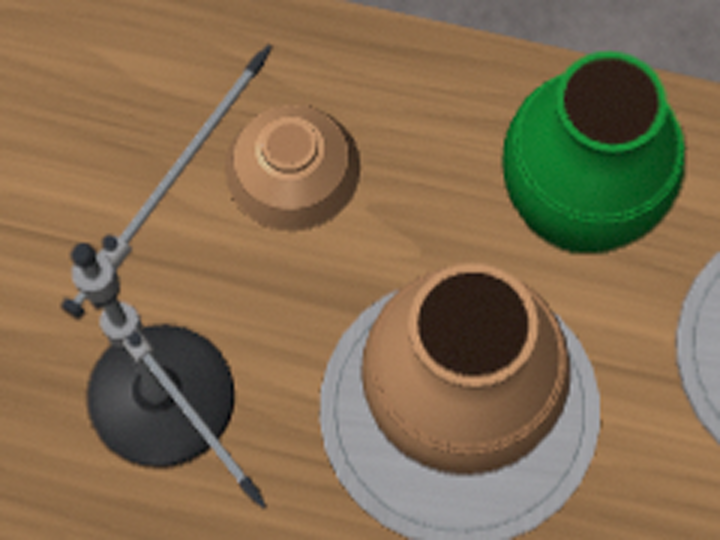

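View pics/0c_side.png

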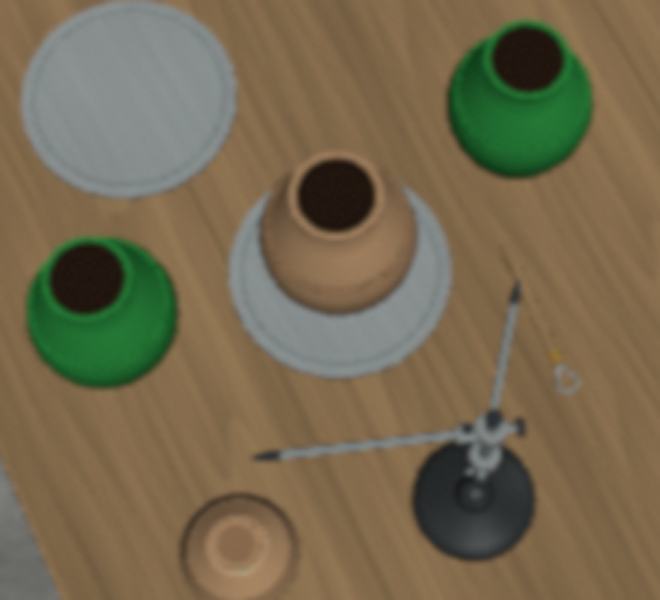

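The close crops confirm the brown jar stands on the leftmost wheel. The long upper pointer's tip is at scene (279.5,125.5) and side (275,292). The lower pointer's tip is at scene (278,278) and side (362,235).

Run:
```python
from h import *
from scipy.optimize import least_squares
np.set_printoptions(precision=1,suppress=True)
S={n:load(f"s0_{n}.pkl") for n in("scene","side")}
a,b=S["scene"],S["side"]
print("upper tip",tri(a,[279.7,125.5],b,[274.8,292]))
print("lower tip",tri(a,[278,278.3],b,[362,234.7]))
def fit(P):
    f=lambda q:np.hypot(P[:,0]-q[0],P[:,1]-q[1])-q[2]
    r=least_squares(f,[*P[:,:2].mean(0),50],loss="soft_l1",f_scale=1); return r.x
for n,(cx,cy,gx,gy) in dict(scene=(345,235,243,241),side=(303,225,348,305)).items():
    s=S[n]; P=allpts(s)
    roi=np.zeros((480,640),bool); roi[cy-60:cy+70,cx-60:cx+60]=1
    m=roi&(abs(P[...,2]-90)<4); 
    img=s["pixels"].astype(int)
    grey=(abs(img[...,0]-img[...,2])<30)&roi&(img.sum(2)>300)
    cs=cv2.findContours((grey).astype(np.uint8),cv2.RETR_EXTERNAL,cv2.CHAIN_APPROX_NONE)[0]
    c=max(cs,key=len)
    h=cv2.convexHull(c)[:,0]; Q=plane(s,h,90); print(n,"wheel",fit(Q),"depth z median",np.median(P[m][:,2]) if m.any() else None)
    top=roi&(P[...,2]>285)&(P[...,2]<296); print(" rim pts",top.sum(),fit(P[top]),P[top].mean(0))
    # dark mouth circle on z=290
    dark=(roi&(img.sum(2)<130)).astype(np.uint8); c=max(cv2.findContours(dark,cv2.RETR_EXTERNAL,cv2.CHAIN_APPROX_NONE)[0],key=len)[:,0]
    print(" mouth",fit(plane(s,c,290)))
    roi[:]=0; roi[gy-35:gy+35,gx-35:gx+35]=1
    dk=(roi&(img.sum(2)<200)).astype(np.uint8); c=max(cv2.findContours(dk,cv2.RETR_EXTERNAL,cv2.CHAIN_APPROX_NONE)[0],key=len)
    h=cv2.convexHull(c)[:,0]; print(" foot",cv2.minEnclosingCircle(h)[0],fit(plane(s,h,15)))
    pp=roi&(P[...,2]>20)&(P[...,2]<40); print("  foot pts",pp.sum(),P[pp].mean(0))
    roi[:]=0; roi[gy-60:gy+40,gx-60:gx+60]=1
    pp=roi&(P[...,2]>312)&(P[...,2]<345); print("  post top",pp.sum(),np.median(P[pp],0) if pp.any() else 0)
    # pointers
    roi[:]=0; roi[gy-125:gy+60,gx-90:gx+60]=1
    for z in(190,286):
        pp=roi&(abs(P[...,2]-z)<12); print("   z",z,pp.sum(),P[pp].min(0),P[pp].max(0))
```

```text
upper tip (array([737.1,  86.6, 286. ]), np.float64(5.557733559182384))
lower tip (array([444.6,  18.9, 179.3]), np.float64(4.551724450753971))
scene wheel [573.6 -97.3 109.2] depth z median 89.64951537920842
 rim pts 1388 [573.2 -96.8  29.6] [572.9 -96.9 289.9]
 mouth [ 687.6 -146.9   45.4]
 foot (241.96969604492188, 242.96969604492188) [543.9 150.   59.8]
  foot pts 997 [543.6 149.5  24.5]
  post top 67 [545.  150.3 330. ]
   z 190 348 [442.2  15.8 180.5] [559.7 176.7 201.7]
   z 286 496 [518.   84.5 274.2] [741.  166.4 297.9]
side wheel [573.4 -92.9 110.6] depth z median 89.84334061495213
 rim pts 859 [590.4  26.1 122.3] [587.1 -38.3 290.3]
 mouth [377.  -99.   71.6]
 foot (347.2103271484375, 306.0166015625) [547.4 155.8  60.7]
  foot pts 764 [549.3 159.3  26. ]
  post top 34 [546.4 156.5 330.9]
   z 190 333 [ 441.5 -123.8  178.2] [646.9 181.3 202. ]
   z 286 1022 [ 516.3 -135.1  274.2] [737.  170.4 297.9]
```

Run:
```python
from h import *
np.set_printoptions(precision=0,suppress=True)
s=load("s0_scene.pkl");P=allpts(s)
for n,p in dict(bowl=(288,158),green1=(390,160),green2=(354,355),teapot=(497,326),vase=(147,207),vasetop=(129,187),tool1=(255,302),tool2=(317,321),utip=(278,128),ltip=(274,273)).items():
    u,v=p; w=P[v-3:v+4,u-3:u+4].reshape(-1,3); print(n,np.median(w,0))
# rods: tip cloud in both cameras
np.set_printoptions(precision=1,suppress=True)
for n,c in dict(scene=(544.5,150),side=(547.5,156)).items():
    s=load(f"s0_{n}.pkl");P=allpts(s)
    for nm,z,ang in(("up",286,-19),("low",190,-127)):
        d=P[...,:2]-c; r=np.hypot(*np.moveaxis(d,2,0)); a=np.degrees(np.arctan2(d[...,1],d[...,0]))
        m=(abs(P[...,2]-z)<12)&(r>45)&(r<215)&(abs(a-ang)<20)
        print(n,nm,m.sum(),"rmax",r[m].max(),"ang",np.median(a[m]),"z",np.median(P[m][:,2]))
    print("jar ang",np.degrees(np.arctan2(*( (np.array([-97,573.4] if n=="scene" else [-93,573.4])-np.array(c)[::-1])))))
```

```text
bowl [778.  92.  51.]
green1 [ 769. -157.  196.]
green2 [ 329. -172.  200.]
teapot [ 475. -479.   85.]
vase [557. 387.  81.]
vasetop [572. 409. 160.]
tool1 [408.  81.  -0.]
tool2 [399. -78.   0.]
utip [741.  92. 284.]
ltip [455.  31. 191.]
scene up 263 rmax 207.10639558529172 ang -18.188291010184024 z 288.1266484088019
scene low 194 rmax 167.50645599260926 ang -127.00674004474607 z 192.03760388047033
jar ang -83.32650471261982
side up 175 rmax 201.83513048725786 ang -19.431325186222242 z 288.4878236386851
side low 112 rmax 171.49348058747614 ang -128.1353831126112 z 191.86450933120216
jar ang -84.06167333657076
```

Emit:
play_rows([
  {"dx":-16,"dy":-14,"claw":0},
  {"dx":-30,"dy":-27,"claw":0},
  {"dx":-30,"dy":-27,"claw":0},
  {"dx":-30,"dy":-27,"claw":0},
  {"dx":-30,"dy":-27,"claw":0},
  {"dx":-30,"dy":-27,"claw":0},
  {"dx":-30,"dy":-27,"claw":0},
  {"dx":-30,"dy":-27,"claw":0},
  {"dx":-30,"dy":-27,"claw":0},
  {"dx":-30,"dy":-27,"claw":0},
  {"dx":-30,"dy":-27,"claw":0},
  {"claw":0},
])

```text
validation failed for argument at $.co...
```

Emit:
play_rows([
  {"az":8.5,"claw":0},
  {"az":8.5,"claw":0},
  {"az":8.5,"claw":0},
  {"az":8.5,"claw":0},
  {"az":8.5,"claw":0},
  {"az":8.5,"claw":0},
  {"az":8.5,"claw":0},
  {"az":8.5,"claw":0},
  {"az":8.5,"claw":0},
  {"az":8.5,"claw":0},
  {"claw":0},
  {"claw":0},
])

```text
validation failed for argument at $.co...
```

Emit:
play_rows([
  {"az":8.5,"claw":0},
  {"az":8.5,"claw":0},
  {"az":8.5,"claw":0},
  {"az":8.5,"claw":0},
  {"az":8.5,"claw":0},
  {"az":8.5,"claw":0},
  {"az":8.5,"claw":0},
  {"az":8.5,"claw":0},
  {"az":8.5,"claw":0},
  {"az":8.5,"claw":0},
  {"claw":0},
  {"claw":0},
])

```text
validation failed for argument at $.co...
```

Emit:
play_rows([
  {"dx":-16,"dy":-14,"dz":0,"ax":0,"ay":0,"az":0,"claw":0},
  {"dx":-30,"dy":-27,"dz":0,"ax":0,"ay":0,"az":0,"claw":0},
  {"dx":-30,"dy":-27,"dz":0,"ax":0,"ay":0,"az":0,"claw":0},
  {"dx":-30,"dy":-27,"dz":0,"ax":0,"ay":0,"az":0,"claw":0},
  {"dx":-30,"dy":-27,"dz":0,"ax":0,"ay":0,"az":0,"claw":0},
  {"dx":-30,"dy":-27,"dz":0,"ax":0,"ay":0,"az":0,"claw":0},
  {"dx":-30,"dy":-27,"dz":0,"ax":0,"ay":0,"az":0,"claw":0},
  {"dx":-30,"dy":-27,"dz":0,"ax":0,"ay":0,"az":0,"claw":0},
  {"dx":-30,"dy":-27,"dz":0,"ax":0,"ay":0,"az":0,"claw":0},
  {"dx":-30,"dy":-27,"dz":0,"ax":0,"ay":0,"az":0,"claw":0},
  {"dx":-30,"dy":-27,"dz":0,"ax":0,"ay":0,"az":0,"claw":0},
  {"dx":0,"dy":0,"dz":0,"ax":0,"ay":0,"az":0,"claw":0},
])

```text
time_s: 1.35
tool_pos: [400.4, 103.7, 257.6]
ee_rot: [0.22, 0.976, -0.0, 0.0]
force: [-0.3, -0.4, 0.5]
gripper_width: 0.4
```

Emit:
play_rows([
  {"dx":0,"dy":0,"dz":0,"ax":0,"ay":0,"az":8.5,"claw":0},
  {"dx":0,"dy":0,"dz":0,"ax":0,"ay":0,"az":8.5,"claw":0},
  {"dx":0,"dy":0,"dz":0,"ax":0,"ay":0,"az":8.5,"claw":0},
  {"dx":0,"dy":0,"dz":0,"ax":0,"ay":0,"az":8.5,"claw":0},
  {"dx":0,"dy":0,"dz":0,"ax":0,"ay":0,"az":8.5,"claw":0},
  {"dx":0,"dy":0,"dz":0,"ax":0,"ay":0,"az":8.5,"claw":0},
  {"dx":0,"dy":0,"dz":0,"ax":0,"ay":0,"az":8.5,"claw":0},
  {"dx":0,"dy":0,"dz":0,"ax":0,"ay":0,"az":8.5,"claw":0},
  {"dx":0,"dy":0,"dz":0,"ax":0,"ay":0,"az":8.5,"claw":0},
  {"dx":0,"dy":0,"dz":0,"ax":0,"ay":0,"az":8.5,"claw":0},
  {"dx":0,"dy":0,"dz":0,"ax":0,"ay":0,"az":8.5,"claw":0},
])

```text
time_s: 2.45
tool_pos: [398.5, 107.6, 257.6]
ee_rot: [0.861, 0.508, -0.0, -0.0]
force: [-0.6, 1.1, 0.0]
gripper_width: 0.4
```

Emit:
play_rows([
  {"dx":0,"dy":0,"dz":0,"ax":0,"ay":0,"az":8.5,"claw":0},
  {"dx":0,"dy":0,"dz":0,"ax":0,"ay":0,"az":8.5,"claw":0},
  {"dx":0,"dy":0,"dz":0,"ax":0,"ay":0,"az":8.5,"claw":0},
  {"dx":0,"dy":0,"dz":0,"ax":0,"ay":0,"az":8.5,"claw":0},
  {"dx":0,"dy":0,"dz":0,"ax":0,"ay":0,"az":8.5,"claw":0},
  {"dx":0,"dy":0,"dz":0,"ax":0,"ay":0,"az":8.5,"claw":0},
  {"dx":0,"dy":0,"dz":0,"ax":0,"ay":0,"az":8.5,"claw":0},
  {"dx":0,"dy":0,"dz":0,"ax":0,"ay":0,"az":8.5,"claw":0},
  {"dx":0,"dy":0,"dz":0,"ax":0,"ay":0,"az":8.5,"claw":0},
  {"dx":0,"dy":0,"dz":0,"ax":0,"ay":0,"az":0,"claw":0},
])

```text
time_s: 3.45
tool_pos: [398.6, 107.5, 257.6]
ee_rot: [0.991, -0.132, -0.0, -0.0]
force: [0.7, 0.5, 0.6]
gripper_width: 0.5
```

Run:
```python
from cell import *
from h import *
st=read_state(); print(st["joint_positions"],st["tool_pos"]); print(R.from_quat(st["ee_rot"]).as_matrix().round(3))
s=snapshot("wrist"); pickle.dump(s,open("s1_wrist.pkl","wb")); cv2.imwrite("pics/1_wrist.png",s["pixels"][:,:,::-1]); print(s["xyz"],R.from_quat(s["attitude"]).as_matrix()[:,2])
```

```text
[-2.53157928e-02  1.38118410e-01  1.64111581e+00  1.21981348e-04
  1.36279040e+00  1.80942153e+00] [398.58920318 107.47249242 257.64881934]
[[ 0.965 -0.261 -0.   ]
 [-0.261 -0.965  0.   ]
 [-0.    -0.    -1.   ]]
[463.3934377   90.93700154 384.08409169] [-0.24806556  0.06667429 -0.96644608]
```

View pics/1_wrist.png

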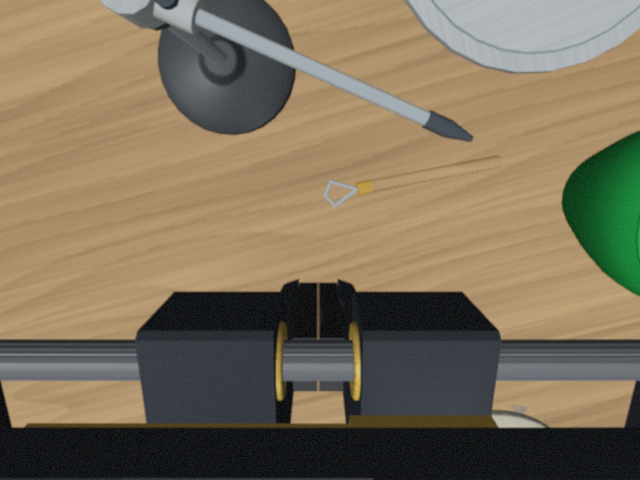

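The wrist view shows the lower pointer's tip at (470,137), its boss near (175,10), and the shut fingers near (318,290). From this I'll get the rod and foot positions.

Run:
```python
from h import *
np.set_printoptions(precision=1,suppress=True)
s=load("s1_wrist.pkl"); 
Q=plane(s,[[470,137],[200,19],[300,65],[425,113]],190); print(Q, np.degrees(np.arctan2(*(Q[0]-Q[1])[1::-1])))
P=allpts(s); print(P[90,362],P[48,250])
img=s["pixels"].astype(int)
m=np.zeros((480,640),np.uint8); m[0:140,150:300]=(img.sum(2)<260)[0:140,150:300]
from scipy.optimize import least_squares
F=P[(P[...,2]>15)&(P[...,2]<40)]; F=F[np.hypot(F[:,0]-546,F[:,1]-153)<80]; print(F.min(0),F.max(0),len(F))
e=plane(s,[[160,68],[180,108],[232,133],[280,104],[294,60]],8)
f=lambda q:np.hypot(e[:,0]-q[0],e[:,1]-q[1])-62
r=least_squares(f,[546,153]);print("foot",r.x,r.fun)
W=P[(abs(P[...,2]-90)<3)&(P[...,1]<60)];print(len(W),W.min(0),W.max(0))
# wheel edge at z=90
e=plane(s,[[418,10],[450,40],[480,58],[520,67],[580,64],[620,50]],90)
f=lambda q:np.hypot(e[:,0]-q[0],e[:,1]-q[1])-110
r=least_squares(f,[573,-95]);print("wheel",r.x,r.fun)
```

```text
[[444.5  18.5 190. ]
 [528.2 129.  190. ]
 [497.7  90.2 190. ]
 [461.3  37.7 190. ]] -127.15434415937811
[479.   65.3 194.3] [510.4 110.5 191.5]
[487.7  92.6  15. ] [597.5 214.1  40. ] 11032
foot [550.9 153.1] [-1.  -0.7  1.4 -1.3 -0.5]
13409 [ 283.  -146.6   87. ] [536.2   7.6  93. ]
wheel [ 573.9 -100.2] [ 2.1 -0.2 -0.7 -2.1 -0.3  2.1]
```

Emit:
play_rows([
  {"dx":0,"dy":0,"dz":0,"ax":0,"ay":0,"az":7.3,"claw":0},
  {"dx":0,"dy":0,"dz":0,"ax":0,"ay":0,"az":7.3,"claw":0},
  {"dx":0,"dy":0,"dz":0,"ax":0,"ay":0,"az":7.3,"claw":0},
  {"dx":0,"dy":0,"dz":0,"ax":0,"ay":7.5,"az":0,"claw":0},
  {"dx":0,"dy":0,"dz":0,"ax":0,"ay":7.5,"az":0,"claw":0},
  {"dx":0,"dy":0,"dz":0,"ax":0,"ay":7.5,"az":0,"claw":0},
  {"dx":0,"dy":0,"dz":0,"ax":0,"ay":7.5,"az":0,"claw":0},
  {"dx":0,"dy":0,"dz":0,"ax":0,"ay":7.5,"az":0,"claw":0},
  {"dx":0,"dy":0,"dz":0,"ax":0,"ay":7.5,"az":0,"claw":0},
  {"dx":0,"dy":0,"dz":0,"ax":0,"ay":0,"az":0,"claw":0},
])

```text
time_s: 4.5
tool_pos: [402.2, 93.3, 275.0]
ee_rot: [0.884, -0.284, 0.352, 0.117]
force: [0.2, -0.4, 0.3]
gripper_width: 0.6
```

Run:
```python
from cell import *
from h import *
st=read_state(); print(st["joint_positions"],st["tool_pos"]); M=R.from_quat(st["ee_rot"]).as_matrix(); print(M.round(3)); print("shift",M.T@(np.array([456,84,188])-st["tool_pos"]))
```

```text
[ 0.23775589  0.03968001  1.90604058 -0.79986782  0.82358429  2.87944592] [402.24050807  93.27512461 275.04931956]
[[ 0.591 -0.584  0.557]
 [-0.419 -0.812 -0.407]
 [ 0.689  0.007 -0.725]]
shift [-24.33943071 -24.45997458  96.76257904]
```

Emit:
play_rows([
  {"dx":0,"dy":0,"dz":0,"ax":5.2,"ay":0,"az":-5.5,"claw":0},
  {"dx":0,"dy":0,"dz":0,"ax":5.2,"ay":0,"az":-5.5,"claw":0},
  {"dx":0,"dy":0,"dz":0,"ax":5.2,"ay":0,"az":-5.5,"claw":0},
  {"dx":0,"dy":0,"dz":0,"ax":0,"ay":0,"az":0,"claw":0},
])

```text
time_s: 4.9
tool_pos: [402.6, 92.6, 273.9]
ee_rot: [0.921, -0.13, 0.363, 0.052]
force: [0.0, 0.0, -0.1]
gripper_width: 0.7
```

Run:
```python
from cell import *
from h import *
st=read_state(); print(st["joint_positions"],st["tool_pos"]); M=R.from_quat(st["ee_rot"]).as_matrix(); print(M.round(3)); print("shift",M.T@(np.array([440,85,188])-st["tool_pos"]))
```

```text
[ 0.0746399  -0.05323421  1.99594029 -0.48849784  0.53423562  2.26318543] [402.55163269  92.55885385 273.93662955]
[[ 0.704 -0.277  0.654]
 [-0.201 -0.961 -0.191]
 [ 0.682  0.003 -0.732]]
shift [-30.71634504  -3.33829876  88.82557454]
```

Emit:
play_rows([
  {"dx":-8,"dy":-1,"dz":22,"ax":0,"ay":0,"az":0,"claw":0},
  {"dx":-8,"dy":-1,"dz":22,"ax":0,"ay":0,"az":0,"claw":0},
  {"dx":-8,"dy":-1,"dz":22,"ax":0,"ay":0,"az":0,"claw":0},
  {"dx":-7,"dy":0,"dz":22,"ax":0,"ay":0,"az":0,"claw":0},
  {"dx":0,"dy":0,"dz":0,"ax":0,"ay":0,"az":0,"claw":0},
])

```text
time_s: 5.4
tool_pos: [439.8, 85.2, 186.1]
ee_rot: [0.922, -0.131, 0.361, 0.053]
force: [-0.7, 1.2, 0.1]
gripper_width: 0.7
```

```bash
cat > look.py <<'E'
import sys
from cell import *
from h import *
np.set_printoptions(precision=3,suppress=True)
k=sys.argv[1]
st=read_state(); print("q",st["joint_positions"],"p",st["tool_pos"],"F",st["force"],st["time_s"]); M=R.from_quat(st["ee_rot"]).as_matrix(); print(M.round(3))
for n in sys.argv[2:]:
    s=snapshot(n); pickle.dump(s,open(f"s{k}_{n}.pkl","wb")); cv2.imwrite(f"pics/{k}_{n}.png",s["pixels"][:,:,::-1])
E
python3 look.py 2 wrist scene side
```

```text
q [ 0.042  0.17   2.095 -0.965  0.271  2.758] p [439.782  85.245 186.139] F [-0.706  1.231  0.137] 5.4
[[ 0.706 -0.279  0.651]
 [-0.202 -0.96  -0.193]
 [ 0.679  0.004 -0.734]]
```

View pics/2_wrist.png

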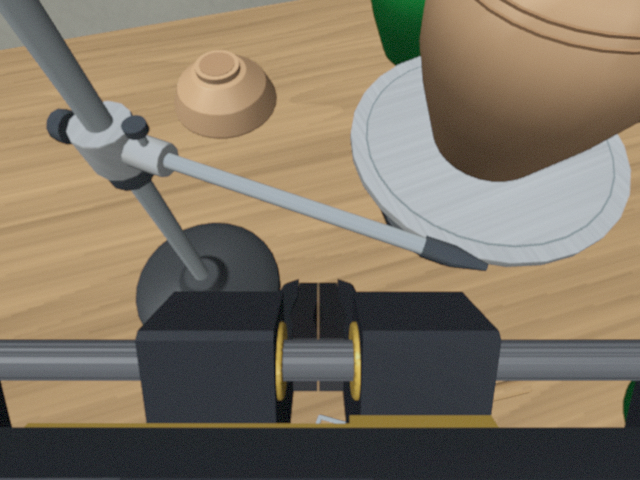

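View pics/2_scene.png

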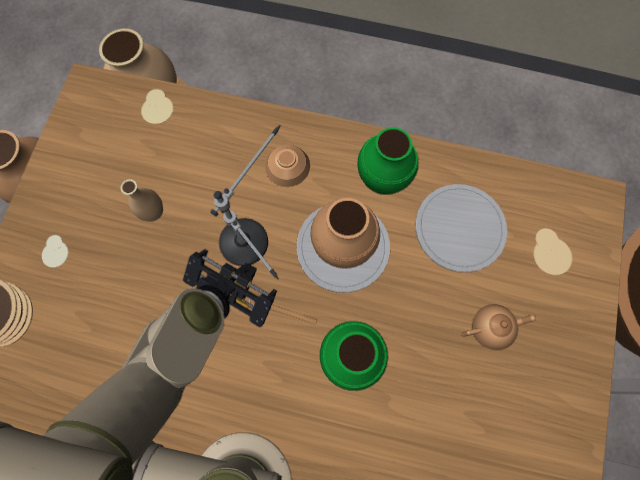

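View pics/2_side.png

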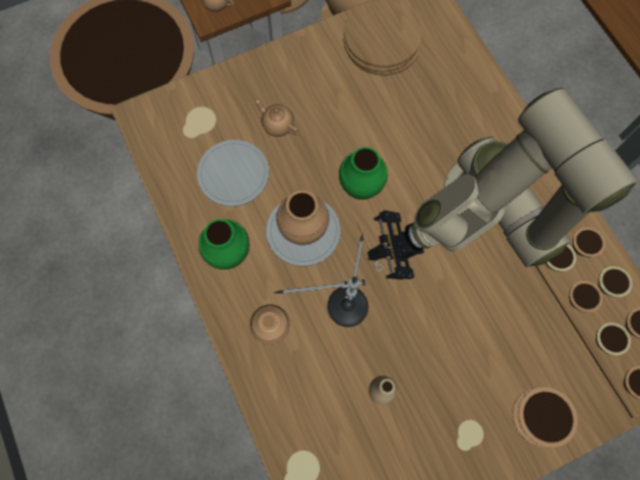

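The wrist view shows the lower rod crossing just ahead of the shut fingers. Its tip is at (485,265) and the jar is well to the right. I'll compute the arc rows.

```bash
cat > arc.py <<'E'
from cell import *
from h import *
np.set_printoptions(precision=1,suppress=True)
def arc(post,th,phi,r,z,c=11.7,half=17.5,sgn=1):
    st=read_state(); p=np.array(st["tool_pos"]); M=R.from_quat(st["ee_rot"]).as_matrix()
    ph0=np.degrees(np.arctan2(M[1,2],M[0,2]))
    for t,f in zip(th,phi):
        a=np.radians(t); u=np.array([np.cos(a),np.sin(a)]); n=np.array([-u[1],u[0]])*sgn
        m=np.radians(t+90*sgn-f); d=c*np.cos(m)+half*abs(np.sin(m))+3.5
        q=np.r_[np.array(post)+r*u-d*n,z]
        s=M.T@(q-p); dphi=f-ph0; w=M.T@np.array([0,0,dphi])
        print(f"th {t:.1f} phi {f:.1f} tcp {q} shift {s} turn {w}")
        M=R.from_euler("z",dphi,degrees=True).as_matrix()@M; p=q; ph0=f
E
python3 - <<'E'
from arc import *
th=np.r_[-136,-131,np.arange(-128,-87,2.5)]
phi=np.interp(th,[-136,-90],[-16,4])
arc((546,153),th,phi,105,187)
E
```

```text
th -136.0 phi -16.0 tcp [454.9  96.2 187. ] shift [  7.4 -14.3   9.6] turn [ 0.2  0.  -0.2]
th -131.0 phi -13.8 tcp [460.6  88.1 187. ] shift [5.6 6.2 5.2] turn [ 1.5  0.  -1.6]
th -128.0 phi -12.5 tcp [464.3  83.6 187. ] shift [3.4 3.6 3.2] turn [ 0.9  0.  -1. ]
th -125.5 phi -11.4 tcp [467.7  79.9 187. ] shift [2.9 2.9 2.8] turn [ 0.7  0.  -0.8]
th -123.0 phi -10.3 tcp [471.2  76.4 187. ] shift [3.  2.8 2.8] turn [ 0.7  0.  -0.8]
th -120.5 phi -9.3 tcp [474.8  73.1 187. ] shift [3.1 2.6 2.9] turn [ 0.7  0.  -0.8]
th -118.0 phi -8.2 tcp [478.7  69.9 187. ] shift [3.1 2.5 2.9] turn [ 0.7  0.  -0.8]
th -115.5 phi -7.1 tcp [482.6  66.9 187. ] shift [3.2 2.4 3. ] turn [ 0.7  0.  -0.8]
th -113.0 phi -6.0 tcp [486.7  64.1 187. ] shift [3.2 2.3 3. ] turn [ 0.7  0.  -0.8]
th -110.5 phi -4.9 tcp [491.   61.5 187. ] shift [3.3 2.2 3.1] turn [ 0.7  0.  -0.8]
th -108.0 phi -3.8 tcp [495.4  59.1 187. ] shift [3.3 2.  3.1] turn [ 0.7  0.  -0.8]
th -105.5 phi -2.7 tcp [499.8  56.8 187. ] shift [3.4 1.9 3.2] turn [ 0.7  0.  -0.8]
th -103.0 phi -1.7 tcp [504.4  54.8 187. ] shift [3.4 1.8 3.2] turn [ 0.7  0.  -0.8]
th -100.5 phi -0.6 tcp [509.1  53.  187. ] shift [3.5 1.7 3.2] turn [ 0.7  0.  -0.8]
th -98.0 phi 0.5 tcp [513.9  51.5 187. ] shift [3.5 1.5 3.3] turn [ 0.7  0.  -0.8]
th -95.5 phi 1.6 tcp [518.7  50.1 187. ] shift [3.5 1.4 3.3] turn [ 0.7  0.  -0.8]
th -93.0 phi 2.7 tcp [523.6  49.  187. ] shift [3.6 1.3 3.3] turn [ 0.7  0.  -0.8]
th -90.5 phi 3.8 tcp [528.6  48.1 187. ] shift [3.6 1.1 3.4] turn [ 0.7  0.  -0.8]
th -88.0 phi 4.0 tcp [533.9  47.5 187. ] shift [3.8 1.  3.6] turn [ 0.1  0.  -0.2]
```

Approach row first, then the push up to about -113°.

Emit:
play_rows([
  {"dx":4,"dy":-7,"dz":5,"ax":0,"ay":0,"az":0,"claw":0},
  {"dx":4,"dy":-7,"dz":5,"ax":0,"ay":0,"az":0,"claw":0},
  {"dx":5.5,"dy":6,"dz":5,"ax":1.5,"ay":0,"az":-1.5,"claw":0},
  {"dx":3.4,"dy":3.6,"dz":3.2,"ax":0.9,"ay":0,"az":-1,"claw":0},
  {"dx":2.9,"dy":2.9,"dz":2.8,"ax":0.7,"ay":0,"az":-0.8,"claw":0},
  {"dx":3,"dy":2.8,"dz":2.8,"ax":0.7,"ay":0,"az":-0.8,"claw":0},
  {"dx":0,"dy":0,"dz":0,"ax":0,"ay":0,"az":0,"claw":0},
])

```text
time_s: 6.25
tool_pos: [472.0, 75.9, 187.1]
ee_rot: [0.927, -0.084, 0.365, 0.035]
force: [-0.2, 0.4, -0.1]
gripper_width: 0.8
```

```bash
python3 look.py 3 wrist
```

```text
q [-0.039  0.197  2.055 -0.611  0.176  2.277] p [472.015  75.929 187.138] F [-0.177  0.361 -0.102] 6.25
[[ 0.719 -0.182  0.67 ]
 [-0.131 -0.983 -0.127]
 [ 0.682  0.004 -0.731]]
```

View pics/3_wrist.png

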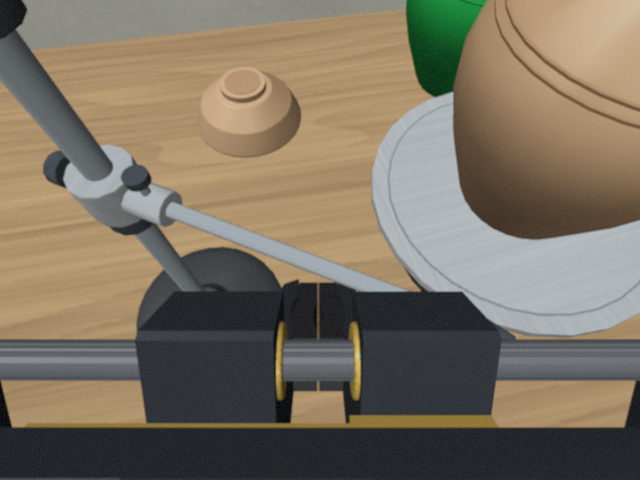

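Run:
```python
from h import *
s=load("s3_wrist.pkl"); Q=plane(s,[[180,213],[290,250],[370,279]],190); print(Q)
d=Q[2]-Q[0]; print(np.degrees(np.arctan2(d[1],d[0])))
P=allpts(s); print(P[283,310],P[283,328],P[283,345],P[300,400],P[400,250])
```

```text
[[528.69326647 124.24408617 190.        ]
 [503.56874573  82.01414982 190.        ]
 [485.99207308  54.07902889 190.        ]]
-121.32394275513131
[492.53532694  76.11227011 179.75381714] [490.87247523  69.04267605 180.66097565] [486.17112693  63.70756245 189.85429909] [457.92718847  62.50545602 249.71234245] [444.26687169  94.17855513 252.18050884]
```

Emit:
play_rows([
  {"dx":0,"dy":0,"dz":0,"ax":0,"ay":-2.5,"az":0,"claw":0},
  {"dx":0,"dy":0,"dz":0,"ax":0,"ay":-2.5,"az":0,"claw":0},
  {"dx":0,"dy":0,"dz":0,"ax":0,"ay":-2.5,"az":0,"claw":0},
  {"dx":0,"dy":0,"dz":0,"ax":0,"ay":0,"az":0,"claw":0},
])

```text
time_s: 6.7
tool_pos: [472.1, 76.2, 187.6]
ee_rot: [0.948, -0.086, 0.304, 0.03]
force: [-1.0, -0.6, -0.1]
gripper_width: 0.2
```

```bash
python3 look.py 4
python3 - <<'E'
from arc import *
th=np.arange(-123,-87,2.5)
phi=np.interp(th,[-123,-90],[-10,4])
arc((546,153),th,phi,105,190,c=11.9)
E
```

```text
q [-0.048  0.191  1.975 -0.228  0.368  1.892] p [472.132  76.217 187.632] F [-1.012 -0.575 -0.149] 6.7
[[ 0.8   -0.182  0.572]
 [-0.146 -0.983 -0.109]
 [ 0.582  0.004 -0.813]]
th -123.0 phi -10.0 tcp [471.   76.5 190. ] shift [ 0.4 -0.1 -2.6] turn [ 0.5  0.  -0.6]
th -120.5 phi -8.9 tcp [474.6  73.2 190. ] shift [3.4 2.7 2.4] turn [ 0.6  0.  -0.9]
th -118.0 phi -7.9 tcp [478.4  70.  190. ] shift [3.5 2.6 2.5] turn [ 0.6  0.  -0.9]
th -115.5 phi -6.8 tcp [482.4  67.  190. ] shift [3.5 2.5 2.5] turn [ 0.6  0.  -0.9]
th -113.0 phi -5.8 tcp [486.5  64.2 190. ] shift [3.6 2.3 2.6] turn [ 0.6  0.  -0.9]
th -110.5 phi -4.7 tcp [490.8  61.6 190. ] shift [3.6 2.2 2.6] turn [ 0.6  0.  -0.9]
th -108.0 phi -3.6 tcp [495.1  59.1 190. ] shift [3.7 2.1 2.7] turn [ 0.6  0.  -0.9]
th -105.5 phi -2.6 tcp [499.6  56.9 190. ] shift [3.7 2.  2.7] turn [ 0.6  0.  -0.9]
th -103.0 phi -1.5 tcp [504.2  54.9 190. ] shift [3.8 1.8 2.7] turn [ 0.6  0.  -0.9]
th -100.5 phi -0.5 tcp [508.9  53.1 190. ] shift [3.8 1.7 2.8] turn [ 0.6  0.  -0.9]
th -98.0 phi 0.6 tcp [513.7  51.5 190. ] shift [3.9 1.6 2.8] turn [ 0.6  0.  -0.9]
th -95.5 phi 1.7 tcp [518.5  50.2 190. ] shift [3.9 1.4 2.8] turn [ 0.6  0.  -0.9]
th -93.0 phi 2.7 tcp [523.4  49.  190. ] shift [4.  1.3 2.8] turn [ 0.6  0.  -0.9]
th -90.5 phi 3.8 tcp [528.4  48.1 190. ] shift [4.  1.2 2.9] turn [ 0.6  0.  -0.9]
th -88.0 phi 4.0 tcp [533.7  47.5 190. ] shift [4.2 1.  3. ] turn [ 0.1  0.  -0.2]
```

Emit:
play_rows([
  {"dx":3.4,"dy":2.7,"dz":0,"ax":0.6,"ay":0,"az":-0.9,"claw":0},
  {"dx":3.5,"dy":2.6,"dz":2.4,"ax":0.6,"ay":0,"az":-0.9,"claw":0},
  {"dx":3.5,"dy":2.5,"dz":2.5,"ax":0.6,"ay":0,"az":-0.9,"claw":0},
  {"dx":3.6,"dy":2.3,"dz":2.6,"ax":0.6,"ay":0,"az":-0.9,"claw":0},
  {"dx":3.6,"dy":2.2,"dz":2.6,"ax":0.6,"ay":0,"az":-0.9,"claw":0},
  {"dx":3.7,"dy":2.1,"dz":2.7,"ax":0.6,"ay":0,"az":-0.9,"claw":0},
  {"dx":3.7,"dy":2,"dz":2.7,"ax":0.6,"ay":0,"az":-0.9,"claw":0},
  {"dx":0,"dy":0,"dz":0,"ax":0,"ay":0,"az":0,"claw":0},
])

```text
time_s: 7.5
tool_pos: [498.3, 56.0, 188.5]
ee_rot: [0.952, -0.023, 0.304, 0.012]
force: [0.0, -0.6, -0.3]
gripper_width: 0.2
```

```bash
python3 look.py 5 wrist
```

```text
q [-0.148  0.214  1.936  0.133  0.378  1.363] p [498.27   56.045 188.489] F [ 0.035 -0.552 -0.348] 7.5
[[ 0.814 -0.051  0.579]
 [-0.037 -0.999 -0.037]
 [ 0.58   0.009 -0.815]]
```

View pics/5_wrist.png

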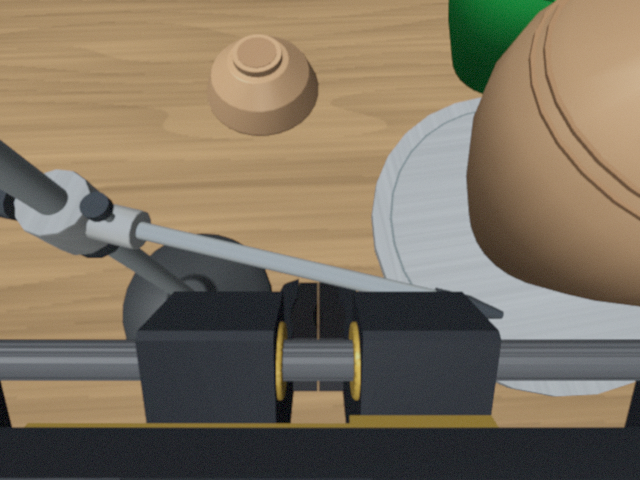

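The rod now rests on the fingertips. It runs from (145,231) to (430,290), and its tip at (500,315) is over the wheel. The jar's left edge is near x=470.

```bash
python3 look.py 5b scene side
python3 - <<'E'
from arc import *
s=load("s5_wrist.pkl"); Q=plane(s,[[145,231],[250,257],[400,288]],190); print(Q)
d=Q[2]-Q[0]; print(np.degrees(np.arctan2(d[1],d[0])))
th=np.arange(-105.5,-82,2.5)
phi=np.interp(th,[-106,-90],[-3.5,4])
arc((546,153),th,phi,105,190,c=11.9)
E
python3 -c "
from h import *
a=load('s5b_scene.pkl')['pixels'][130:330,180:420,::-1]
cv2.imwrite('pics/5c.png',cv2.resize(a,None,fx=3,fy=3))"
```

```text
q [-0.148  0.213  1.937  0.132  0.378  1.364] p [498.107  56.145 188.552] F [ 0.43  -0.911 -0.406] 7.55
[[ 0.814 -0.051  0.579]
 [-0.037 -0.999 -0.037]
 [ 0.58   0.009 -0.815]]
[[538.7 122.4 190. ]
 [526.   81.3 190. ]
 [511.2  25.3 190. ]]
-105.8340590929021
th -105.5 phi -3.3 tcp [499.8  56.9 190. ] shift [ 2.1 -0.6 -0.1] turn [ 0.2  0.  -0.3]
th -103.0 phi -2.1 tcp [504.4  54.9 190. ] shift [3.8 1.8 2.7] turn [ 0.7  0.  -1. ]
th -100.5 phi -0.9 tcp [509.   53.1 190. ] shift [3.8 1.7 2.7] turn [ 0.7  0.  -1. ]
th -98.0 phi 0.2 tcp [513.8  51.5 190. ] shift [3.9 1.5 2.8] turn [ 0.7  0.  -1. ]
th -95.5 phi 1.4 tcp [518.6  50.2 190. ] shift [3.9 1.4 2.8] turn [ 0.7  0.  -1. ]
th -93.0 phi 2.6 tcp [523.5  49.  190. ] shift [3.9 1.3 2.8] turn [ 0.7  0.  -1. ]
th -90.5 phi 3.8 tcp [528.4  48.1 190. ] shift [4.  1.2 2.8] turn [ 0.7  0.  -1. ]
th -88.0 phi 4.0 tcp [533.7  47.5 190. ] shift [4.2 1.  3. ] turn [ 0.1  0.  -0.2]
th -85.5 phi 4.0 tcp [538.7  47.1 190. ] shift [4.1 0.8 2.9] turn [0. 0. 0.]
th -83.0 phi 4.0 tcp [542.6  46.8 190. ] shift [3.1 0.6 2.2] turn [0. 0. 0.]
```

View pics/5c.png

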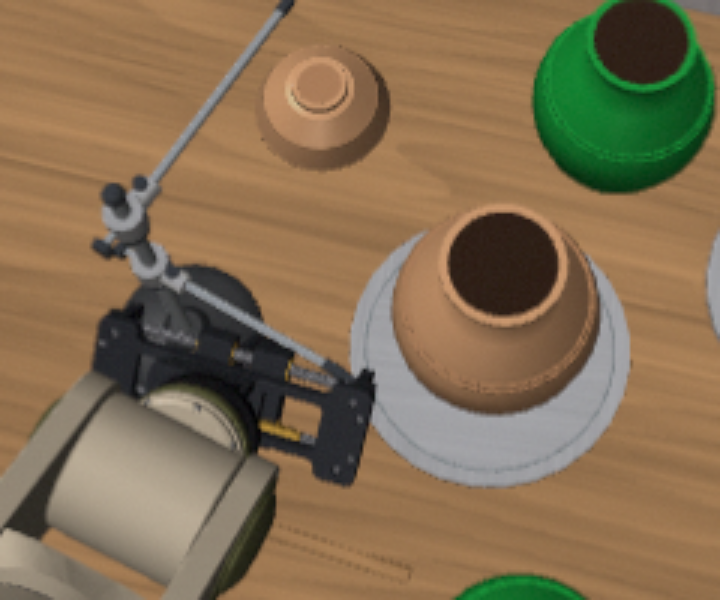

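Emit:
play_rows([
  {"dx":3.8,"dy":1.5,"dz":1.5,"ax":0.7,"ay":0,"az":-1,"claw":0},
  {"dx":3.8,"dy":1.5,"dz":2.5,"ax":0.7,"ay":0,"az":-1,"claw":0},
  {"dx":3.8,"dy":1.5,"dz":2.7,"ax":0.7,"ay":0,"az":-1,"claw":0},
  {"dx":3.9,"dy":1.5,"dz":2.8,"ax":0.7,"ay":0,"az":-1,"claw":0},
  {"dx":3.9,"dy":1.2,"dz":2.8,"ax":0.7,"ay":0,"az":-1,"claw":0},
  {"dx":3.9,"dy":1,"dz":2.8,"ax":0.7,"ay":0,"az":-1,"claw":0},
  {"dx":0,"dy":0,"dz":0,"ax":0,"ay":0,"az":0,"claw":0},
])

```text
time_s: 8.35
tool_pos: [525.8, 48.1, 189.7]
ee_rot: [0.952, 0.038, 0.304, -0.007]
force: [-0.5, 0.1, -0.1]
gripper_width: 0.2
```

```bash
python3 look.py 6 wrist scene; python3 -c "
from h import *
a=load('s6_scene.pkl')['pixels'][130:330,180:420,::-1]
cv2.imwrite('pics/6c.png',cv2.resize(a,None,fx=3,fy=3))"
```

```text
q [-0.202  0.25   1.876  0.365  0.441  1.004] p [525.821  48.108 189.666] F [-0.513  0.145 -0.095] 8.35
[[ 0.813  0.077  0.577]
 [ 0.068 -0.997  0.037]
 [ 0.579  0.009 -0.816]]
```

View pics/6c.png

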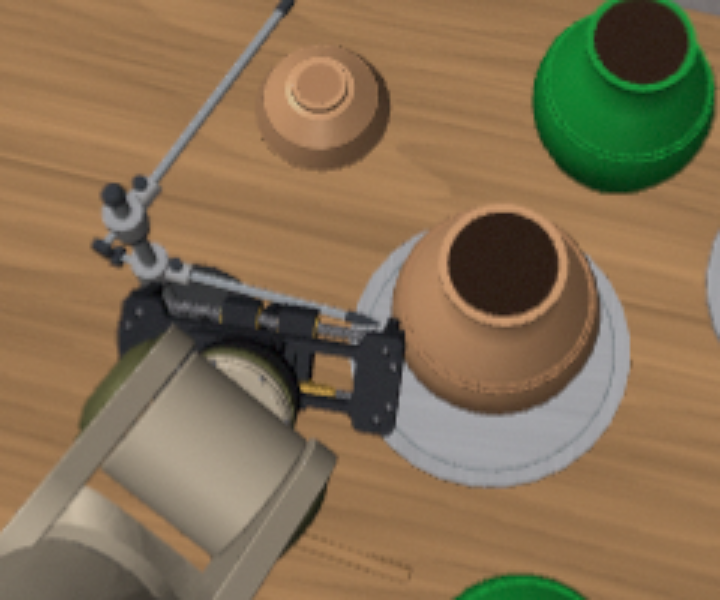

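View pics/6_wrist.png

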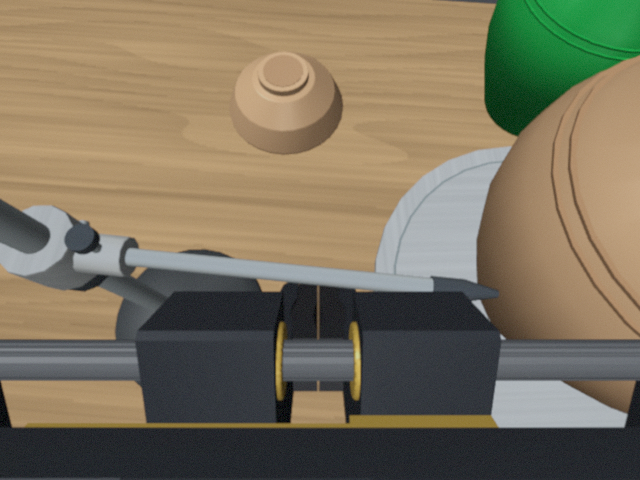

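The lower rod now points almost at the jar, with its tip at wrist (497,294). The gripper's right plate comes near the jar in the scene view, so I'll compute clearances from range data before going on.

Run:
```python
from arc import *
s=load("s6_wrist.pkl"); Q=plane(s,[[140,258],[280,271],[430,285],[497,294]],190); print(Q)
d=Q[2]-Q[0]; print("rod",np.degrees(np.arctan2(d[1],d[0])))
s=load("s6_scene.pkl");P=allpts(s);im=s["pixels"].astype(int)
st=read_state();M=R.from_quat(st["ee_rot"]).as_matrix();T=(P-st["tool_pos"])@M
m=np.zeros((480,640),bool);m[225:285,215:318]=1
m&=(im.sum(2)<170)&(T[...,2]<-20)&(T[...,2]>-200)&(abs(T[...,1])<130)&(abs(T[...,0])<110)
t=T[m];print("gripper extents tool",t.min(0),t.max(0),m.sum())
p=P[m]
jar=np.array([573.4,-96]);rad=np.interp(p[:,2],[90,190,240,270,290,300],[46,75,65,45,42,0])
d=np.hypot(*(p[:,:2]-jar).T)-rad; d[p[:,2]>292]=999
i=np.argsort(d)[:5];print("jar dist",d[i],p[i])
d=np.hypot(*(p[:,:2]-[546,153]).T);i=np.argsort(d)[:5];print("post dist",d[i],p[i])
# box corners
for y in(-93.5,93.5):
  for x in(-37.5,37.5):
    print(x,y,st["tool_pos"]+M@[x,y,-45])
th=np.arange(-91,-82,2)
arc((546,153),th,0*th+5,105,190,c=11.9)
```

```text
[[546.8 118.8 190. ]
 [545.9  64.6 190. ]
 [545.    7.5 190. ]
 [543.5 -17.5 190. ]]
rod -90.90551689299993
gripper extents tool [ -32.3  -92.  -169.8] [ 39.7  95.1 -22.8] 1658
jar dist [15.8 16.1 18.3 19.7 21.4] [[532.7 -33.9 249.9]
 [532.8 -31.8 247.8]
 [529.8 -36.8 254.7]
 [529.5 -34.8 254.1]
 [526.9 -37.6 257.6]]
post dist [39.2 39.3 40.1 40.3 40.6] [[513.6 131.1 257.1]
 [514.5 129.5 255.5]
 [517.3 125.  250.3]
 [514.8 127.4 256. ]
 [515.7 125.9 254.4]]
-37.5 -93.5 [462.  137.2 204. ]
37.5 -93.5 [522.9 142.3 247.4]
-37.5 93.5 [476.3 -49.2 205.7]
37.5 93.5 [537.3 -44.1 249.2]
th -91.0 phi 5.0 tcp [527.   48.3 190. ] shift [ 1.2 -0.   0.7] turn [ 0.8  0.  -1.1]
th -89.0 phi 5.0 tcp [531.2  47.7 190. ] shift [3.4 1.  2.4] turn [0. 0. 0.]
th -87.0 phi 5.0 tcp [535.5  47.3 190. ] shift [3.4 0.8 2.4] turn [0. 0. 0.]
th -85.0 phi 5.0 tcp [539.8  47.1 190. ] shift [3.5 0.7 2.5] turn [0. 0. 0.]
th -83.0 phi 5.0 tcp [542.9  46.8 190. ] shift [2.5 0.5 1.8] turn [0. 0. 0.]
```

Emit:
play_rows([
  {"dx":-6.5,"dy":0,"dz":-4.5,"ax":0,"ay":0,"az":0,"claw":0},
  {"dx":0,"dy":-7.5,"dz":0,"ax":0,"ay":3.5,"az":0,"claw":0},
  {"dx":0,"dy":-7.5,"dz":0,"ax":0,"ay":3.5,"az":0,"claw":0},
  {"dx":0,"dy":0,"dz":0,"ax":0,"ay":0,"az":0,"claw":0},
])

```text
time_s: 8.85
tool_pos: [515.1, 63.2, 189.0]
ee_rot: [0.932, 0.038, 0.361, -0.01]
force: [-0.4, -0.2, -0.2]
gripper_width: 0.3
```

```bash
python3 look.py 7
python3 - <<'E'
from arc import *
th=np.arange(-91,-81,2)
arc((546,153),th,0*th+3.5,90,188,c=11.7)
E
```

```text
q [-0.184  0.235  1.978  0.694  0.266  0.693] p [515.079  63.177 188.962] F [-0.414 -0.213 -0.232] 8.85
[[ 0.737  0.078  0.671]
 [ 0.063 -0.997  0.046]
 [ 0.673  0.008 -0.74 ]]
th -91.0 phi 3.5 tcp [527.9  63.3 188. ] shift [8.8 0.9 9.3] turn [-0.3 -0.   0.3]
th -89.0 phi 3.5 tcp [531.6  62.7 188. ] shift [2.7 0.8 2.5] turn [0. 0. 0.]
th -87.0 phi 3.5 tcp [535.4  62.3 188. ] shift [2.7 0.7 2.5] turn [0. 0. 0.]
th -85.0 phi 3.5 tcp [538.2  62.  188. ] shift [2.1 0.5 1.9] turn [0. 0. 0.]
th -83.0 phi 3.5 tcp [540.8  61.7 188. ] shift [1.9 0.5 1.7] turn [0. 0. 0.]
```

Emit:
play_rows([
  {"dx":4.4,"dy":0.5,"dz":4.6,"ax":0,"ay":0,"az":0,"claw":0},
  {"dx":4.4,"dy":0.5,"dz":4.6,"ax":0,"ay":0,"az":0,"claw":0},
  {"dx":2.7,"dy":0.8,"dz":2.5,"ax":0,"ay":0,"az":0,"claw":0},
  {"dx":2.7,"dy":0.7,"dz":2.5,"ax":0,"ay":0,"az":0,"claw":0},
  {"dx":0,"dy":0,"dz":0,"ax":0,"ay":0,"az":0,"claw":0},
])

```text
time_s: 9.35
tool_pos: [537.5, 61.3, 188.8]
ee_rot: [0.932, 0.038, 0.361, -0.01]
force: [0.6, -0.3, -0.7]
gripper_width: 0.5
```

```bash
python3 look.py 8 wrist scene; python3 -c "
from h import *
a=load('s8_scene.pkl')['pixels'][130:330,180:420,::-1]
cv2.imwrite('pics/8c.png',cv2.resize(a,None,fx=3,fy=3))"
```

```text
q [-0.177  0.269  1.926  0.644  0.276  0.749] p [537.549  61.316 188.758] F [ 0.588 -0.329 -0.736] 9.35
[[ 0.736  0.077  0.673]
 [ 0.063 -0.997  0.045]
 [ 0.674  0.009 -0.739]]
```

View pics/8c.png

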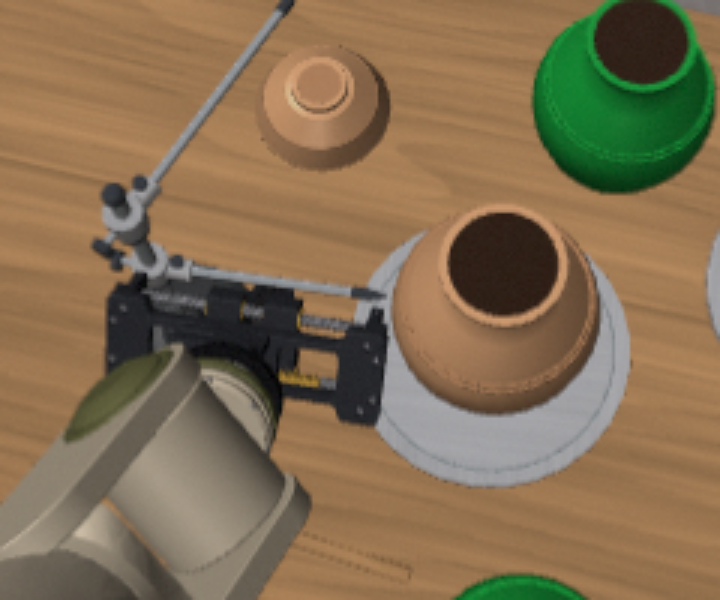

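View pics/8_wrist.png

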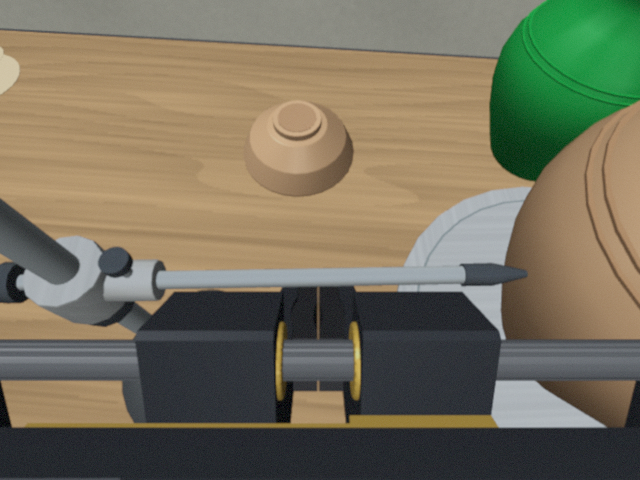

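The pointer nearly aims at the jar; its tip is at scene (309,228.5). The gripper is clear of the jar. I'll measure the remaining angle.

```bash
cat > meas.py <<'E'
from h import *
np.set_printoptions(precision=1,suppress=True)
def off(s,tip,mid,z,post,jar):
    """sideways of points from post-jar line; axis x from wheel to post"""
    post,jar=np.array(post,float),np.array(jar,float); x=(post-jar)/np.linalg.norm(post-jar); y=np.array([-x[1],x[0]])
    Q=plane(s,[tip,mid],z)[:,:2]
    print("tip",Q[0],"wheel-frame x,y",(Q[0]-jar)@x,(Q[0]-jar)@y,"mid x,y",(Q[1]-jar)@x,(Q[1]-jar)@y)
    d=Q[0]-Q[1];print("  rod ang",np.degrees(np.arctan2(d[1],d[0])),"line ang",np.degrees(np.arctan2(*(-x)[::-1])))
E
python3 - <<'E'
from meas import *
s=load("s8_scene.pkl"); P=allpts(s)
off(s,[309,228.5],[245,219.7],190,(544.5,150),(573.4,-97))
# depth points of rod in scene
c=np.array([544.5,150]);d=P[...,:2]-c;r=np.hypot(d[...,0],d[...,1]);a=np.degrees(np.arctan2(d[...,1],d[...,0]))
m=(abs(P[...,2]-191)<6)&(r>40)&(r<172)&(a>-100)&(a<-70); m[:,315:]=0
v,u=np.where(m); print(m.sum()); 
g=s["pixels"].astype(int).sum(2)
m&=g>330
print(m.sum(),np.median(a[m]),np.polyfit(r[m],a[m],1))
w=load("s8_wrist.pkl")
off(w,[525,272],[165,279],190,(546,153),(573.4,-96))
E
```

```text
tip [565.3 -20.1] wheel-frame x,y 77.27869952009873 -0.8566040458051133 mid x,y 217.14628824074708 -3.405126246546532
  rod ang -84.37037349582008 line ang -83.32650471261982
232
136 -82.73574161804098 [ -0.  -80.4]
tip [565.3 -16.7] wheel-frame x,y 79.72301886243345 -0.6532731520470124 mid x,y 218.2969943273891 -1.636348470207375
  rod ang -84.12689047498591 line ang -83.7204279946659
```

The tip is within about 1 mm of the line in both views. I'll withdraw from the lower pointer.

Emit:
play_rows([
  {"dx":-5,"dy":-0.5,"dz":-4.5,"ax":0,"ay":0,"az":0,"claw":0},
  {"dx":-10,"dy":-1,"dz":-9,"ax":0,"ay":0,"az":0,"claw":0},
  {"dx":-15,"dy":-1.5,"dz":-13.5,"ax":0,"ay":0,"az":0,"claw":0},
  {"dx":-15,"dy":-1.5,"dz":-13.5,"ax":0,"ay":0,"az":0,"claw":0},
  {"dx":-10,"dy":0,"dz":-35,"ax":0,"ay":0,"az":0,"claw":0},
  {"dx":-5,"dy":0,"dz":-40,"ax":0,"ay":0,"az":0,"claw":0},
  {"dx":0,"dy":0,"dz":-40,"ax":0,"ay":0,"az":0,"claw":0},
  {"dx":5,"dy":0,"dz":-40,"ax":0,"ay":-5,"az":0,"claw":0},
  {"dx":0,"dy":0,"dz":0,"ax":0,"ay":0,"az":0,"claw":0},
])

```text
time_s: 10.35
tool_pos: [365.8, 54.0, 297.9]
ee_rot: [0.944, 0.039, 0.326, -0.007]
force: [1.2, 0.2, 0.2]
gripper_width: 0.4
```

```bash
python3 look.py 9 wrist scene side; python3 -c "
from h import *
a=load('s9_scene.pkl')['pixels'][130:330,180:420,::-1]
cv2.imwrite('pics/9c.png',cv2.resize(a,None,fx=3,fy=3))"
```

```text
q [-0.344 -0.239  2.015  0.358  0.775  0.963] p [365.819  53.996 297.926] F [1.177 0.202 0.223] 10.35
[[ 0.784  0.079  0.616]
 [ 0.07  -0.997  0.04 ]
 [ 0.617  0.012 -0.787]]
```

View pics/9c.png

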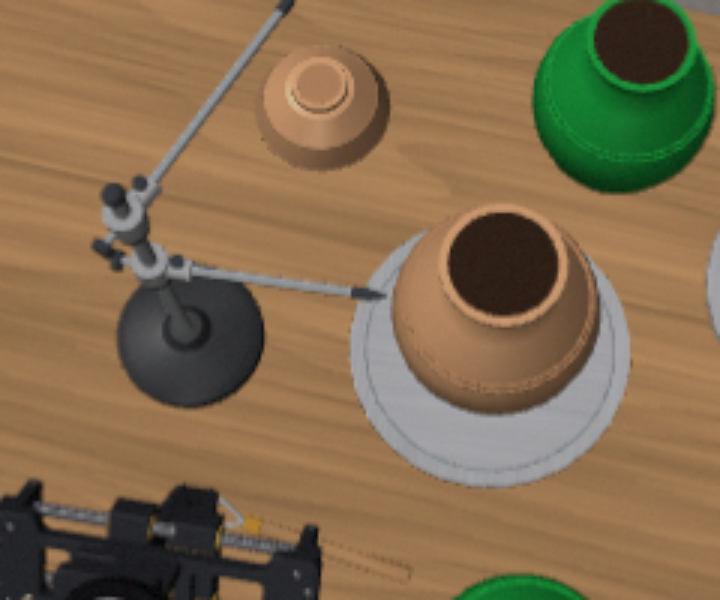

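View pics/9_side.png

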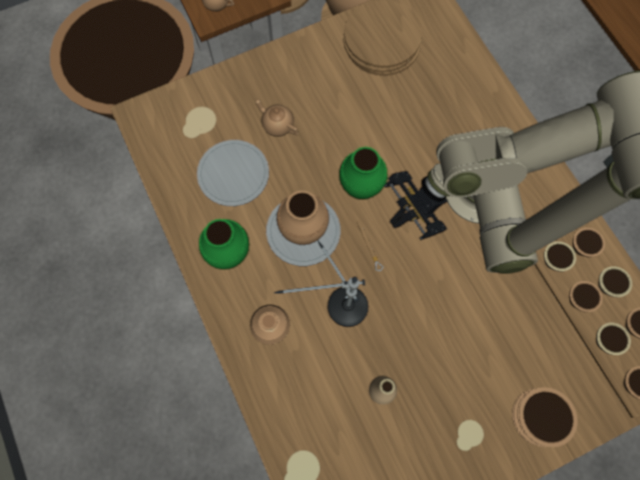

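View pics/9_wrist.png

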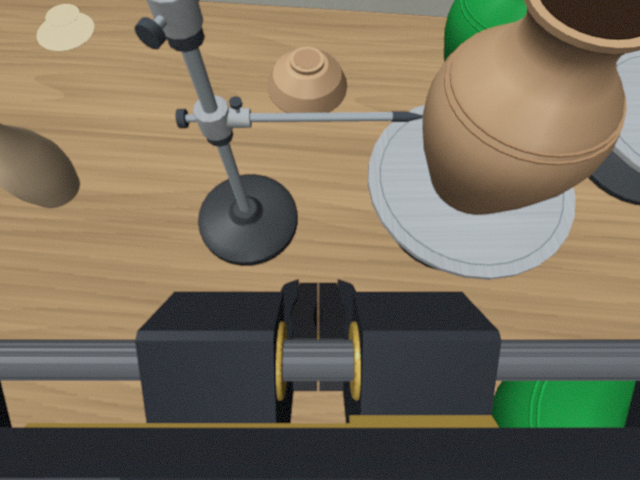

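```bash
python3 -c "
from h import *
a=load('s9_side.pkl')['pixels'][210:330,260:400,::-1]
cv2.imwrite('pics/9s.png',cv2.resize(a,None,fx=5,fy=5,interpolation=cv2.INTER_CUBIC))
a=load('s9_scene.pkl')['pixels'][190:260,210:330,::-1]
cv2.imwrite('pics/9d.png',cv2.resize(a,None,fx=6,fy=6,interpolation=cv2.INTER_CUBIC))"
```

```text
(no output)
```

View pics/9s.png

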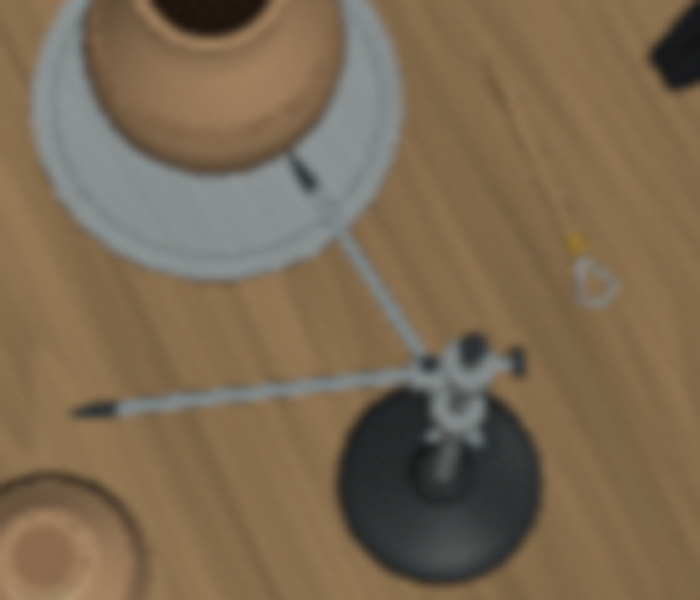

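View pics/9d.png

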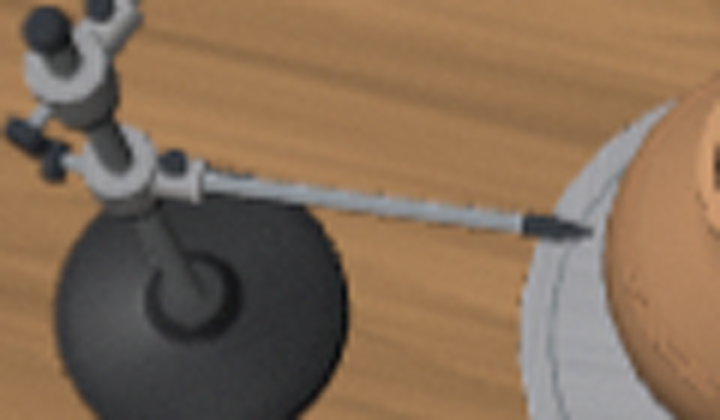

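Run:
```python
from meas import *
s=load("s9_scene.pkl"); off(s,[309.2,228.5],[244.2,220.3],190,(544.5,150),(573.4,-97))
s=load("s9_side.pkl"); off(s,[318,240.4],[342.4,279],190,(547.5,155.8),(573.4,-93))
w=load("s9_wrist.pkl"); off(w,[424,117],[250,118],190,(546,153),(573.4,-96))
# wrist: wheel & foot centres, gauge/jar unmoved check by range
from scipy.optimize import least_squares
def fitr(e,rad,g):
    f=lambda q:np.hypot(e[:,0]-q[0],e[:,1]-q[1])-rad
    r=least_squares(f,g);return r.x,np.abs(r.fun).max()
print("wheel wrist",fitr(plane(w,[[369,180],[375,210],[392,232],[430,258],[480,270],[530,260],[560,238],[573,205]],90),110,[573,-96]))
im=w["pixels"].astype(int);m=np.zeros((480,640),np.uint8);m[175:265,195:300]=(im.sum(2)<250)[175:265,195:300]
c=cv2.convexHull(max(cv2.findContours(m,cv2.RETR_EXTERNAL,cv2.CHAIN_APPROX_NONE)[0],key=len))[:,0]
c=c[c[:,1]>215]
print("foot wrist",fitr(plane(w,c,6),62,[546,153]))
for n in("scene","side"):
    a=load(f"s0_{n}.pkl")["pixels"].astype(int);b=load(f"s9_{n}.pkl")["pixels"].astype(int)
    d=abs(a-b).sum(2)>90; x,y,X,Y=(190,110,430,270) if n=="scene" else (190,130,345,345); v,u=np.where(d[y:Y,x:X]);print(n,len(v),(u.min()+x,v.min()+y,u.max()+x,v.max()+y))
```

```text
tip [565.4 -20.6] wheel-frame x,y 76.85295615759857 -0.9101634488152155 mid x,y 218.63501437069476 -1.8406445674511078
  rod ang -83.7025175616245 line ang -83.32650471261982
tip [562.6 -14.8] wheel-frame x,y 78.85437976669425 2.695683282414944 mid x,y 207.06585626778156 0.7806619786184034
  rod ang -84.91266448463529 line ang -84.05693391448578
tip [563.8 -18.8] wheel-frame x,y 77.80191479494562 1.0653614887616438 mid x,y 220.58459647833845 -0.6519453309794788
  rod ang -84.40951498766299 line ang -83.7204279946659
wheel wrist (array([580.4, -93.2]), np.float64(2.487202561063029))
foot wrist (array([547.7, 152.5]), np.float64(0.8590219547725937))
scene 475 (np.int64(217), np.int64(211), np.int64(308), np.int64(269))
side 25 (np.int64(318), np.int64(241), np.int64(338), np.int64(272))
```

Lower pointer is done: it is off by -0.9, 1.1 and 2.7 mm in the three views, and nothing else has changed. Next I'll straighten the tool, rise and turn for the upper pointer.

Emit:
play_rows([
  {"dx":0,"dy":0,"dz":-25,"ax":0,"ay":-7.6,"az":0,"claw":0},
  {"dx":0,"dy":0,"dz":-25,"ax":0,"ay":-7.6,"az":0,"claw":0},
  {"dx":0,"dy":0,"dz":-25,"ax":0,"ay":-7.6,"az":0,"claw":0},
  {"dx":0,"dy":0,"dz":-25,"ax":0,"ay":-7.6,"az":0,"claw":0},
  {"dx":0,"dy":0,"dz":-25,"ax":0,"ay":-7.7,"az":0,"claw":0},
  {"dx":0,"dy":0,"dz":0,"ax":0,"ay":0,"az":-8,"claw":0},
  {"dx":0,"dy":0,"dz":0,"ax":0,"ay":0,"az":-8,"claw":0},
  {"dx":0,"dy":0,"dz":0,"ax":0,"ay":0,"az":-8,"claw":0},
  {"dx":0,"dy":0,"dz":0,"ax":0,"ay":0,"az":-8,"claw":0},
  {"dx":0,"dy":0,"dz":0,"ax":0,"ay":0,"az":0,"claw":0},
])

```text
time_s: 11.5
tool_pos: [320.4, 51.6, 405.5]
ee_rot: [0.949, 0.315, -0.005, 0.002]
force: [-0.1, 0.1, -0.6]
gripper_width: 0.4
```

```bash
python3 look.py 10
```

```text
q [-0.205 -0.112  1.472 -0.008  1.788  0.722] p [320.371  51.613 405.498] F [-0.145  0.122 -0.616] 11.5
[[ 0.801  0.599 -0.008]
 [ 0.599 -0.801 -0.006]
 [-0.01   0.001 -1.   ]]
```

Emit:
play_rows([
  {"dx":21,"dy":8,"dz":0,"ax":0,"ay":0,"az":0,"claw":0},
  {"dx":40,"dy":14,"dz":0,"ax":0,"ay":0,"az":0,"claw":0},
  {"dx":40,"dy":14,"dz":0,"ax":0,"ay":0,"az":0,"claw":0},
  {"dx":40,"dy":14,"dz":0,"ax":0,"ay":0,"az":0,"claw":0},
  {"dx":40,"dy":15,"dz":0,"ax":0,"ay":0,"az":0,"claw":0},
  {"dx":40,"dy":15,"dz":0,"ax":0,"ay":0,"az":0,"claw":0},
  {"dx":40,"dy":15,"dz":0,"ax":0,"ay":0,"az":0,"claw":0},
  {"dx":40,"dy":14,"dz":0,"ax":0,"ay":0,"az":0,"claw":0},
  {"dx":38,"dy":14,"dz":0,"ax":0,"ay":0,"az":0,"claw":0},
  {"dx":0,"dy":0,"dz":0,"ax":0,"ay":0,"az":0,"claw":0},
])

```text
time_s: 12.5
tool_pos: [670.0, 155.7, 397.2]
ee_rot: [0.95, 0.313, -0.007, 0.002]
force: [0.2, 0.4, -2.0]
gripper_width: 0.7
```

Emit:
play_rows([
  {"dx":0,"dy":0,"dz":0,"ax":0,"ay":0,"az":-8.5,"claw":0},
  {"dx":0,"dy":0,"dz":0,"ax":0,"ay":0,"az":-8.5,"claw":0},
  {"dx":0,"dy":0,"dz":0,"ax":0,"ay":0,"az":-8.5,"claw":0},
  {"dx":0,"dy":0,"dz":0,"ax":0,"ay":0,"az":-8.5,"claw":0},
  {"dx":0,"dy":0,"dz":0,"ax":0,"ay":0,"az":0,"claw":0},
])

```text
time_s: 13.0
tool_pos: [665.1, 154.7, 403.7]
ee_rot: [0.816, 0.578, -0.005, 0.001]
force: [-0.1, -0.2, 0.2]
gripper_width: -0.0
```

```bash
python3 look.py 11 wrist scene
python3 - <<'E'
from arc import *
st=read_state();M=R.from_quat(st["ee_rot"]).as_matrix();print("yaz",np.degrees(np.arctan2(M[1,1],M[0,1])))
a=np.radians(-19);u=np.array([np.cos(a),np.sin(a)]);n=np.array([-u[1],u[0]])
q=np.r_[np.array([546,153])+118*u+35*n,292];print(q,M.T@(q-st["tool_pos"]))
E
```

```text
q [ 0.058  0.628  0.464 -0.008  2.056  0.394] p [665.074 154.701 403.67 ] F [-0.098 -0.216  0.193] 13.0
[[ 0.333  0.943 -0.006]
 [ 0.943 -0.333 -0.008]
 [-0.009 -0.003 -1.   ]]
yaz -19.71217130641031
[669.  147.7 292. ] [ -4.2   6.3 112. ]
```

View pics/11_scene.png

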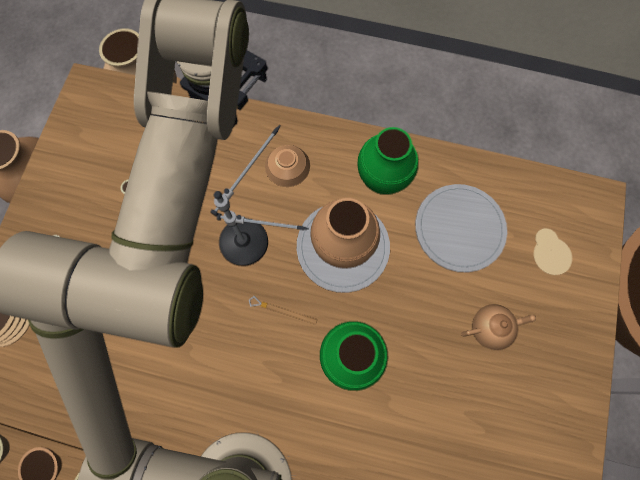

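View pics/11_wrist.png

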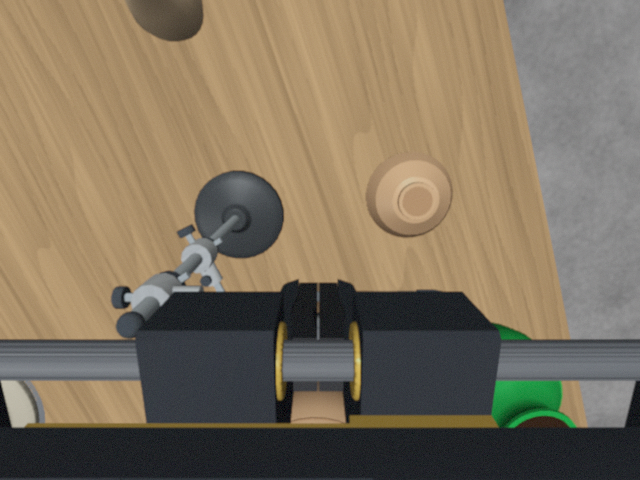

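The wrist view shows the post top at (128,322). The upper rod is hidden beneath the left finger mount, and the fingers stand on its far side. I'll descend beside it.

Emit:
play_rows([
  {"dx":0,"dy":2,"dz":28,"ax":0,"ay":0,"az":0,"claw":0},
  {"dx":0,"dy":2,"dz":28,"ax":0,"ay":0,"az":0,"claw":0},
  {"dx":0,"dy":2,"dz":28,"ax":0,"ay":0,"az":0,"claw":0},
  {"dx":0,"dy":0,"dz":28,"ax":0,"ay":0,"az":0,"claw":0},
  {"dx":0,"dy":0,"dz":0,"ax":0,"ay":0,"az":0,"claw":0},
])

```text
time_s: 13.6
tool_pos: [669.2, 151.5, 288.4]
ee_rot: [0.817, 0.576, -0.008, -0.0]
force: [0.1, 0.3, 0.2]
gripper_width: 0.4
```

```bash
python3 look.py 12 side wrist;  python3 -c "
from h import *
a=load('s12_side.pkl')['pixels'][210:360,220:420,::-1]
cv2.imwrite('pics/12c.png',cv2.resize(a,None,fx=4,fy=4))"
```

```text
q [ 0.053  0.63   0.777 -0.008  1.748  0.395] p [669.227 151.488 288.418] F [0.056 0.29  0.242] 13.6
[[ 0.336  0.942 -0.013]
 [ 0.942 -0.336 -0.009]
 [-0.012 -0.009 -1.   ]]
```

View pics/12c.png

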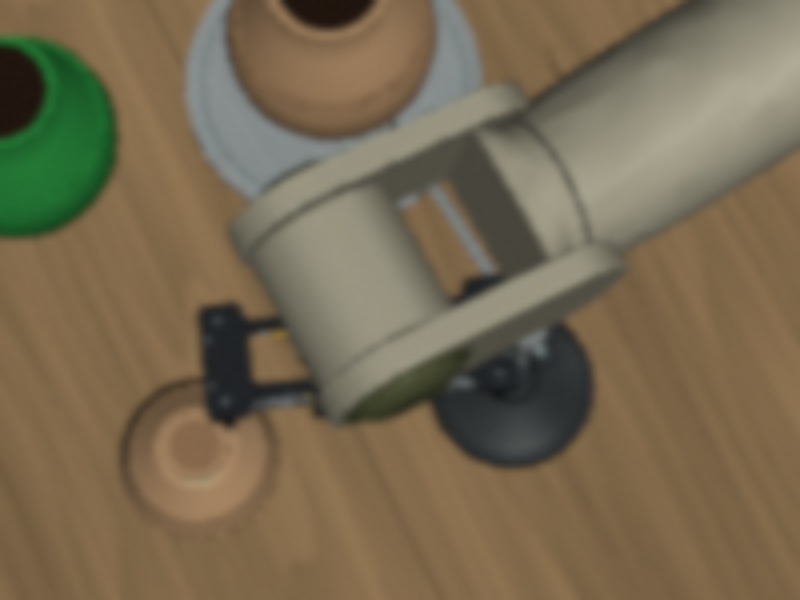

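View pics/12_wrist.png

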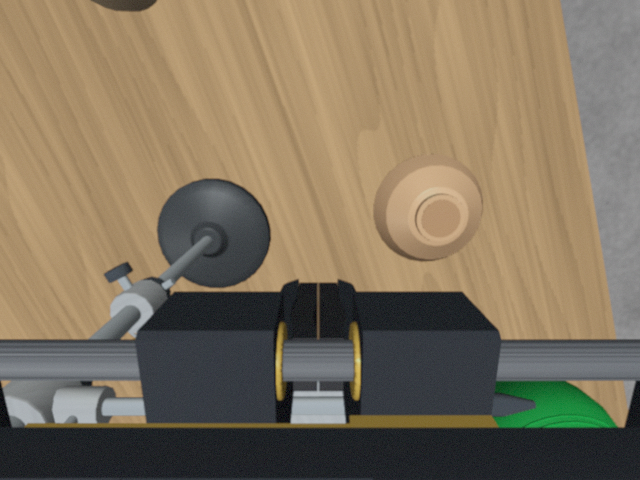

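Emit:
play_rows([
  {"dx":-8,"dy":0,"dz":-3,"ax":0,"ay":0,"az":0,"claw":0},
  {"dx":-8,"dy":0,"dz":0,"ax":0,"ay":0,"az":0,"claw":0},
  {"dx":-6,"dy":0,"dz":0,"ax":0,"ay":0,"az":0,"claw":0},
  {"dx":-4,"dy":0,"dz":0,"ax":0,"ay":0,"az":0,"claw":0},
  {"dx":-4.1,"dy":0.4,"dz":0,"ax":0,"ay":0,"az":2,"claw":0},
  {"dx":-6.2,"dy":0.6,"dz":0,"ax":0,"ay":0,"az":3,"claw":0},
  {"dx":-6.2,"dy":0.6,"dz":0,"ax":0,"ay":0,"az":3,"claw":0},
  {"dx":-6.2,"dy":0.6,"dz":0,"ax":0,"ay":0,"az":3,"claw":0},
  {"dx":0,"dy":0,"dz":0,"ax":0,"ay":0,"az":0,"claw":0},
])

```text
time_s: 14.6
tool_pos: [654.5, 104.8, 296.2]
ee_rot: [0.868, 0.496, -0.004, 0.002]
force: [0.2, 0.0, 1.0]
gripper_width: 0.3
```

```bash
cat > up.py <<'E'
from cell import *
from h import *
st=read_state();M=R.from_quat(st["ee_rot"]).as_matrix()
d=np.array(st["tool_pos"])[:2]-[546,153]; l=M.T[:2,:2]@d
print("yaz %.1f"%np.degrees(np.arctan2(M[1,1],M[0,1])),"post->tcp in tool x,y",l.round(1),"rod az from tcp-12.5: %.1f"%(np.degrees(np.arctan2(d[1],d[0])-np.arcsin(12.5/np.hypot(*d)))))
E
python3 look.py 13 wrist; python3 up.py
```

```text
q [-0.016  0.575  0.857 -0.009  1.714  0.516] p [654.46  104.786 296.231] F [0.165 0.031 1.012] 14.6
[[ 0.509  0.861 -0.005]
 [ 0.861 -0.509 -0.008]
 [-0.01   0.    -1.   ]]
yaz -30.4 post->tcp in tool x,y [ 13.7 117.8] rod az from tcp-12.5: -29.8
```

View pics/13_wrist.png

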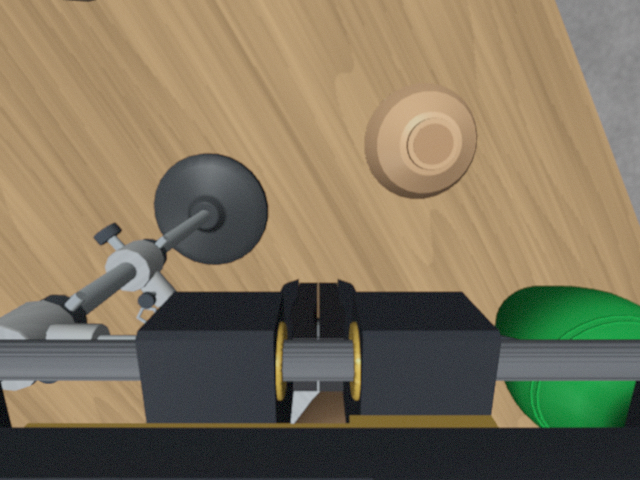

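Emit:
play_rows([
  {"dx":-6.2,"dy":0.6,"dz":2,"ax":0,"ay":0,"az":3,"claw":0},
  {"dx":-6.2,"dy":0.6,"dz":1,"ax":0,"ay":0,"az":3,"claw":0},
  {"dx":-6.2,"dy":0.6,"dz":0,"ax":0,"ay":0,"az":3,"claw":0},
  {"dx":-6.2,"dy":0.6,"dz":0,"ax":0,"ay":0,"az":3,"claw":0},
  {"dx":-6.2,"dy":0.6,"dz":0,"ax":0,"ay":0,"az":3,"claw":0},
  {"dx":-6.2,"dy":0.6,"dz":0,"ax":0,"ay":0,"az":3,"claw":0},
  {"dx":-6.2,"dy":0.6,"dz":0,"ax":0,"ay":0,"az":3,"claw":0},
  {"dx":0,"dy":0,"dz":0,"ax":0,"ay":0,"az":0,"claw":0},
])

```text
time_s: 15.45
tool_pos: [630.3, 69.3, 293.6]
ee_rot: [0.944, 0.33, -0.004, 0.003]
force: [0.3, -0.2, 0.4]
gripper_width: 0.6
```

```bash
python3 look.py 14 wrist scene; python3 up.py
```

```text
q [-0.074  0.518  0.965 -0.009  1.662  0.823] p [630.254  69.325 293.588] F [ 0.315 -0.229  0.421] 15.45
[[ 0.782  0.624 -0.005]
 [ 0.623 -0.782 -0.008]
 [-0.009  0.003 -1.   ]]
yaz -51.3 post->tcp in tool x,y [ 13.9 117.9] rod az from tcp-12.5: -50.7
```

View pics/14_wrist.png

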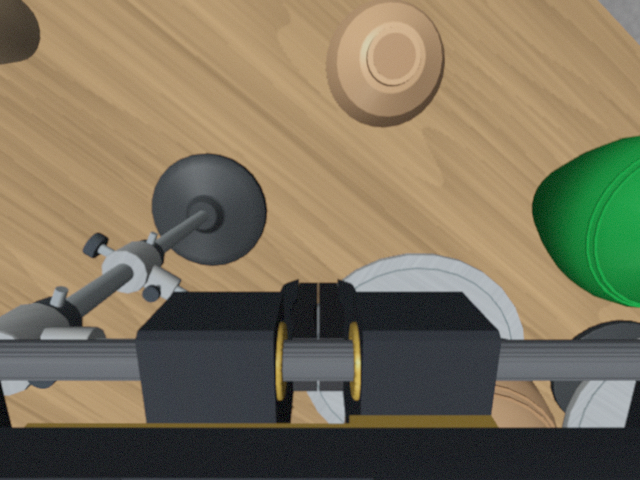

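View pics/14_scene.png

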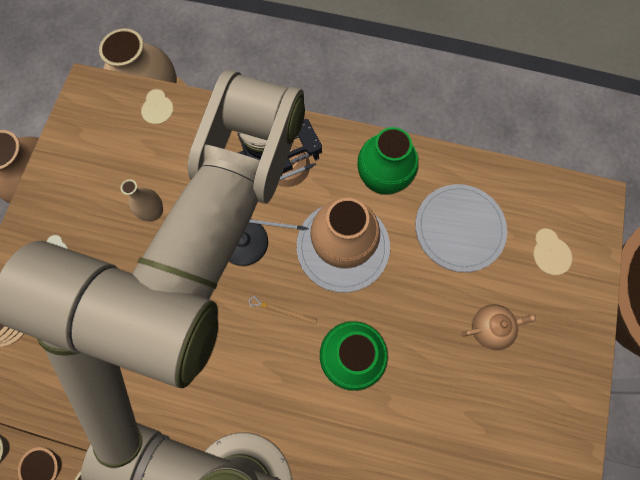

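The pointer follows: its tip is at about (310,168) in the scene, and the post and foot stay fixed in the wrist view. I'll continue.

Emit:
play_rows([
  {"dx":-6.2,"dy":0.6,"dz":0,"ax":0,"ay":0,"az":3,"claw":0},
  {"dx":-6.2,"dy":0.6,"dz":0,"ax":0,"ay":0,"az":3,"claw":0},
  {"dx":-6.2,"dy":0.6,"dz":0,"ax":0,"ay":0,"az":3,"claw":0},
  {"dx":-6.2,"dy":0.6,"dz":0,"ax":0,"ay":0,"az":3,"claw":0},
  {"dx":-6.2,"dy":0.6,"dz":0,"ax":0,"ay":0,"az":3,"claw":0},
  {"dx":-6.2,"dy":0.6,"dz":0,"ax":0,"ay":0,"az":3,"claw":0},
  {"dx":-6.2,"dy":0.6,"dz":0,"ax":0,"ay":0,"az":3,"claw":0},
  {"dx":-6.2,"dy":0.6,"dz":0,"ax":0,"ay":0,"az":3,"claw":0},
  {"dx":0,"dy":0,"dz":0,"ax":0,"ay":0,"az":0,"claw":0},
])

```text
time_s: 16.45
tool_pos: [589.1, 42.2, 294.1]
ee_rot: [0.992, 0.127, -0.003, 0.004]
force: [0.6, 0.2, 0.9]
gripper_width: 0.6
```

```bash
python3 look.py 15 side scene; python3 up.py; python3 -c "
from h import *
a=load('s15_side.pkl')['pixels'][180:330,230:430,::-1]
b=load('s15_scene.pkl')['pixels'][120:270,200:400,::-1]
cv2.imwrite('pics/15.png',cv2.resize(np.hstack([a,b]),None,fx=2,fy=2,interpolation=cv2.INTER_CUBIC))"
```

```text
q [-0.125  0.435  1.105 -0.009  1.606  1.19 ] p [589.104  42.153 294.139] F [0.598 0.214 0.907] 16.45
[[ 0.968  0.253 -0.005]
 [ 0.252 -0.968 -0.008]
 [-0.007  0.007 -1.   ]]
yaz -75.3 post->tcp in tool x,y [ 13.9 118.2] rod az from tcp-12.5: -74.6
```

View pics/15.png

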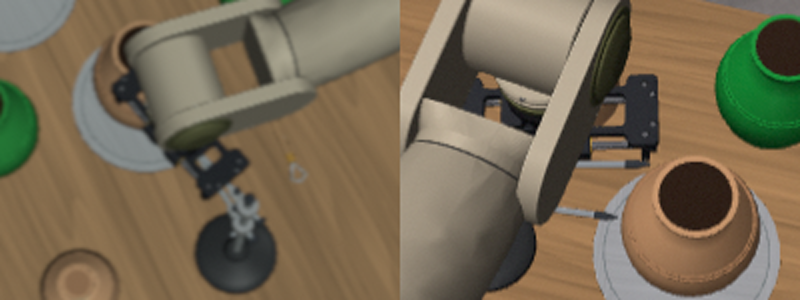

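Run:
```python
from meas import *
s=load("s15_scene.pkl"); b=s["pixels"][170:230,280:360,::-1]; cv2.imwrite("pics/15d.png",cv2.resize(b,None,fx=8,fy=8,interpolation=cv2.INTER_CUBIC))
off(s,[322.5,201.5],[300,202],286,(544.5,150),(573.4,-97))
Q=plane(s,[[322.5,201.5]],286)[0,:2]-[544.5,150];print(np.hypot(*Q),np.degrees(np.arctan2(Q[1],Q[0])))
```

```text
tip [596.5 -41.9] wheel-frame x,y 52.06408541344922 -29.37475125014104 mid x,y 95.90894723161456 -22.808393612885986
  rod ang -74.80899481033667 line ang -83.32650471261982
198.80303031835004 -74.82947924015129
```

View pics/15d.png

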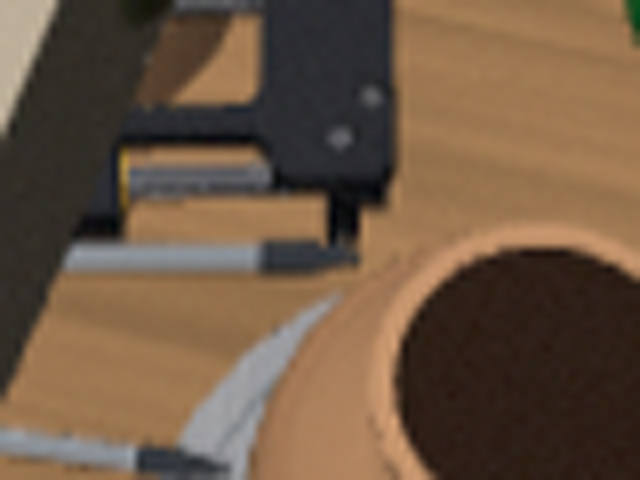

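Run:
```python
from meas import *
s=load("s15_scene.pkl");P=allpts(s)
for y in(192,194,196,197,198,199): print(y,P[y,321:325].tolist().__repr__()[:200])
g=P[150:205,300:335].reshape(-1,3);im=s["pixels"][150:205,300:335].reshape(-1,3).astype(int)
g=g[(im.sum(1)<150)];print("lowest z dark",np.sort(g[:,2])[:12])
off(s,[324.6,202.2],[300,202],286,(544.5,150),(573.4,-97))
Q=plane(s,[[324.6,202.2]],286)[0,:2]-[544.5,150];print(np.hypot(*Q),np.degrees(np.arctan2(Q[1],Q[0])))
```

```text
192 [[577.7176750305658, -43.32810125767203, 381.6735490397348], [578.2089157904647, -45.03054484591104, 381.5014577083514], [578.9757491417693, -46.67010233539514, 380.631167964439], [578.8468763686785, 
194 [[577.5181931176401, -43.38957229687388, 372.69504352552224], [576.7773948896294, -45.40171678682121, 375.69703743545017], [578.2834506595628, -46.881530583347455, 372.9263355818779], [579.30956211354
196 [[577.8378226144187, -43.325425947364224, 362.17463789645706], [577.4075449030088, -45.28553680243104, 364.41838049609623], [578.3894883292979, -46.909684430855876, 362.9893759917419], [579.1205715702
197 [[578.3558207648987, -43.20662042611417, 355.8907110410438], [578.3944192835488, -45.068867124135366, 356.929542527174], [578.1745527092628, -46.98598997535045, 358.640724493848], [578.5371883099708, 
198 [[576.679354252541, -43.61997995769953, 355.3198418919419], [578.03535457898, -45.17076503896476, 352.89833381359927], [578.163545676463, -47.015543801998376, 353.7101078487872], [578.3961091231279, -
199 [[577.4161301654549, -43.448282884291714, 348.35067388394486], [577.7133387604033, -45.264051393257645, 348.72657813174555], [577.3902317487614, -47.22103955205563, 350.741504919768], [579.75317453393
lowest z dark [  4.1   6.5  10.2  28.9 285.7 286.4 289.7 290.  342.9 345.7 348.4 348.7]
tip [596.1 -46.2] wheel-frame x,y 47.77912452463855 -28.43025907784058 mid x,y 95.90894723161456 -22.808393612885986
  rod ang -76.66418805229773 line ang -83.32650471261982
202.90745402867316 -75.2720377512949
```

The gripper's lowest point is at z of about 340, 50 mm above the rim. The rod is at -75.3° and the line at about -83.5°, so I'll do the last degrees slowly.

Emit:
play_rows([
  {"dx":-4.1,"dy":0.4,"dz":0,"ax":0,"ay":0,"az":2,"claw":0},
  {"dx":-4.1,"dy":0.4,"dz":0,"ax":0,"ay":0,"az":2,"claw":0},
  {"dx":-4.1,"dy":0.4,"dz":0,"ax":0,"ay":0,"az":2,"claw":0},
  {"dx":-2.1,"dy":0.2,"dz":0,"ax":0,"ay":0,"az":1,"claw":0},
  {"dx":0,"dy":0,"dz":0,"ax":0,"ay":0,"az":0,"claw":0},
])

```text
time_s: 17.05
tool_pos: [575.5, 37.8, 294.1]
ee_rot: [0.998, 0.067, -0.003, 0.004]
force: [0.3, 0.0, -0.5]
gripper_width: 1.0
```

```bash
python3 look.py 16 scene; python3 up.py
python3 - <<'E'
from meas import *
s=load("s16_scene.pkl"); b=s["pixels"][170:245,280:370,::-1]; cv2.imwrite("pics/16d.png",cv2.resize(b,None,fx=8,fy=8,interpolation=cv2.INTER_CUBIC))
E
```

```text
q [-0.136  0.409  1.147 -0.009  1.589  1.301] p [575.542  37.765 294.056] F [ 0.262  0.019 -0.503] 17.05
[[ 0.991  0.133 -0.005]
 [ 0.133 -0.991 -0.008]
 [-0.006  0.008 -1.   ]]
yaz -82.3 post->tcp in tool x,y [ 14.  118.1] rod az from tcp-12.5: -81.6
```

View pics/16d.png

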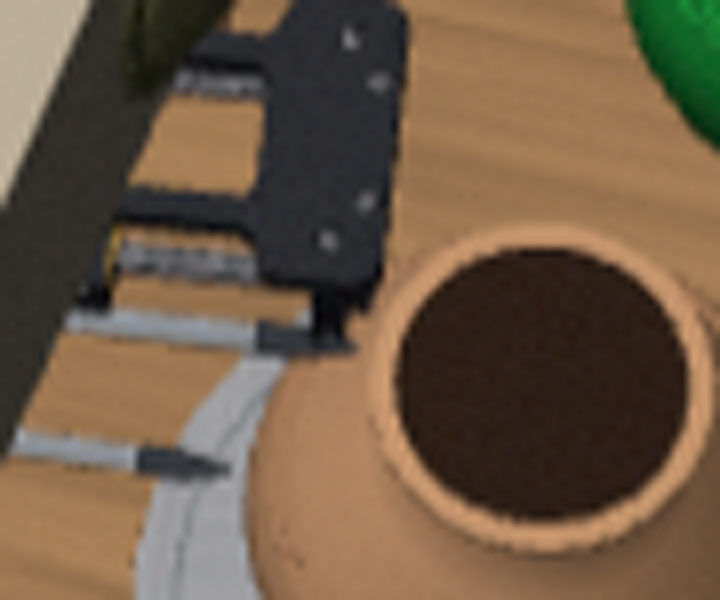

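Run:
```python
from meas import *
s=load("s16_scene.pkl")
off(s,[324.4,213.5],[290,210],286,(544.5,150),(573.4,-97))
Q=plane(s,[[324.4,213.5]],286)[0,:2]-[544.5,150];print(np.hypot(*Q),np.degrees(np.arctan2(Q[1],Q[0])))
```

```text
tip [573.1 -51.4] wheel-frame x,y 45.28130020027284 -4.977180547973477 mid x,y 113.07170317581084 -3.787913219804256
  rod ang -82.32145080388605 line ang -83.32650471261982
203.46454652830744 -81.92478685685717
```

Emit:
play_rows([
  {"dx":-1.6,"dy":0.2,"dz":0,"ax":0,"ay":0,"az":0.8,"claw":0},
  {"dx":-1.6,"dy":0.2,"dz":0,"ax":0,"ay":0,"az":0.8,"claw":0},
  {"dx":0,"dy":0,"dz":0,"ax":0,"ay":0,"az":0,"claw":0},
  {"dx":5,"dy":0,"dz":0,"ax":0,"ay":0,"az":0,"claw":0},
  {"dx":15,"dy":0,"dz":0,"ax":0,"ay":0,"az":0,"claw":0},
  {"dx":15,"dy":0,"dz":0,"ax":0,"ay":0,"az":0,"claw":0},
  {"dx":5,"dy":0,"dz":-30,"ax":0,"ay":0,"az":0,"claw":0},
  {"dx":0,"dy":0,"dz":-40,"ax":0,"ay":0,"az":0,"claw":0},
  {"dx":0,"dy":0,"dz":-40,"ax":0,"ay":0,"az":0,"claw":0},
  {"dx":0,"dy":0,"dz":0,"ax":0,"ay":0,"az":0,"claw":0},
])

```text
time_s: 18.1
tool_pos: [613.3, 42.0, 409.4]
ee_rot: [0.999, 0.052, 0.002, 0.005]
force: [-0.2, 0.1, 0.5]
gripper_width: 0.3
```

```bash
python3 look.py 17 scene side wrist
python3 - <<'E'
from meas import *
b=load("s17_scene.pkl")["pixels"][180:260,200:380,::-1]; cv2.imwrite("pics/17d.png",cv2.resize(b,None,fx=4,fy=4,interpolation=cv2.INTER_CUBIC))
E
```

```text
q [-0.121  0.459  0.748 -0.01   1.929  1.342] p [613.3    42.012 409.379] F [-0.185  0.128  0.524] 18.1
[[ 0.995  0.104  0.005]
 [ 0.104 -0.994 -0.01 ]
 [ 0.004  0.01  -1.   ]]
```

View pics/17d.png

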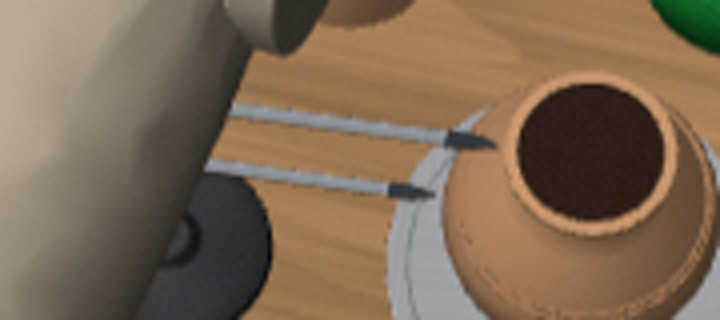

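View pics/17_wrist.png

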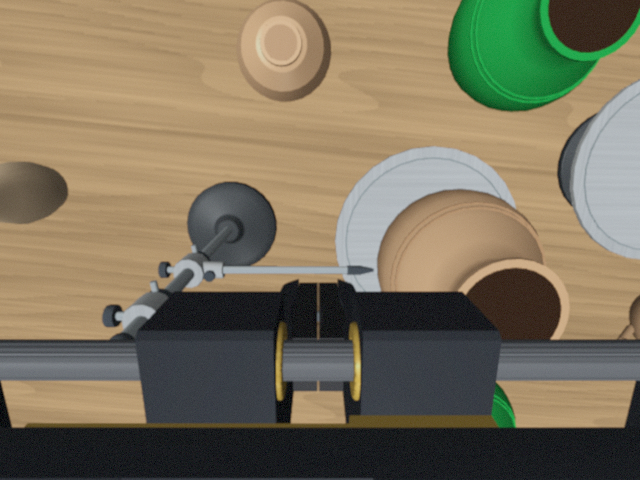

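View pics/17_side.png

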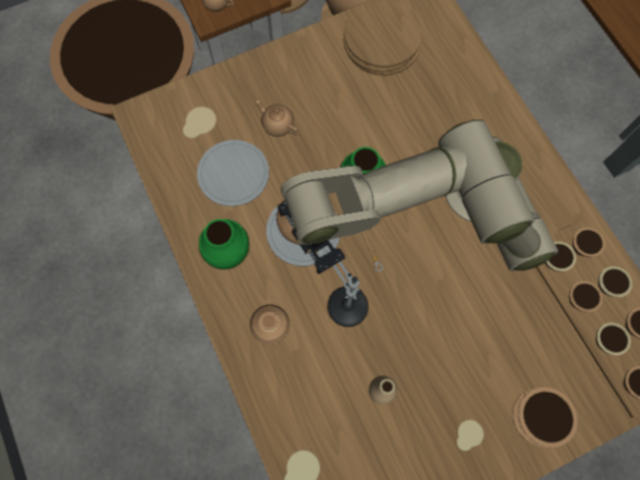

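The upper tip is at scene (324,216). I'll pull the arm away above everything so all cameras see clearly.

Emit:
play_rows([
  {"dx":-15,"dy":0,"dz":-10,"ax":0,"ay":0,"az":0,"claw":0},
  {"dx":-35,"dy":0,"dz":0,"ax":0,"ay":0,"az":0,"claw":0},
  {"dx":-40,"dy":0,"dz":0,"ax":0,"ay":0,"az":0,"claw":0},
  {"dx":-40,"dy":0,"dz":0,"ax":0,"ay":0,"az":0,"claw":0},
  {"dx":-40,"dy":0,"dz":0,"ax":0,"ay":0,"az":0,"claw":0},
  {"dx":-40,"dy":0,"dz":0,"ax":0,"ay":0,"az":0,"claw":0},
  {"dx":-40,"dy":0,"dz":0,"ax":0,"ay":0,"az":0,"claw":0},
  {"dx":-30,"dy":0,"dz":0,"ax":0,"ay":0,"az":0,"claw":0},
  {"dx":-10,"dy":0,"dz":0,"ax":0,"ay":0,"az":0,"claw":0},
  {"dx":0,"dy":0,"dz":0,"ax":0,"ay":0,"az":0,"claw":0},
])

```text
time_s: 19.25
tool_pos: [323.8, 11.8, 415.1]
ee_rot: [0.999, 0.052, -0.003, 0.004]
force: [-0.4, 0.6, 0.5]
gripper_width: 0.5
```

```bash
python3 look.py 18 scene side wrist
python3 - <<'E'
from meas import *
b=load("s18_scene.pkl")["pixels"][180:280,200:380,::-1]; cv2.imwrite("pics/18d.png",cv2.resize(b,None,fx=4,fy=4,interpolation=cv2.INTER_CUBIC))
b=load("s18_side.pkl")["pixels"][190:330,260:400,::-1]; cv2.imwrite("pics/18s.png",cv2.resize(b,None,fx=4,fy=4,interpolation=cv2.INTER_CUBIC))
E
```

```text
q [-0.327 -0.115  1.448 -0.01   1.811  1.138] p [323.766  11.807 415.136] F [-0.361  0.647  0.484] 19.25
[[ 0.995  0.103 -0.005]
 [ 0.103 -0.995 -0.008]
 [-0.006  0.008 -1.   ]]
```

View pics/18d.png

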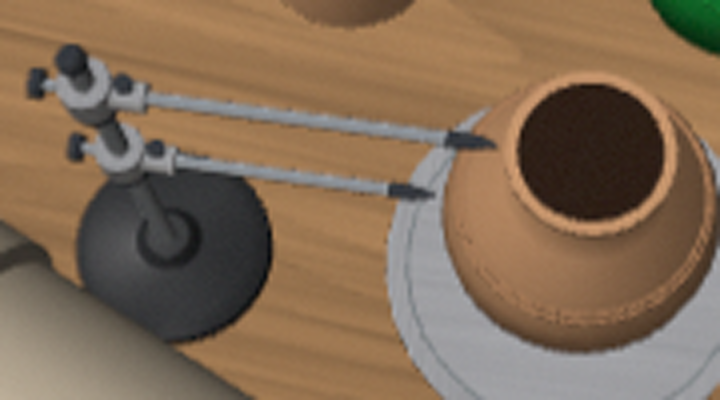

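View pics/18s.png

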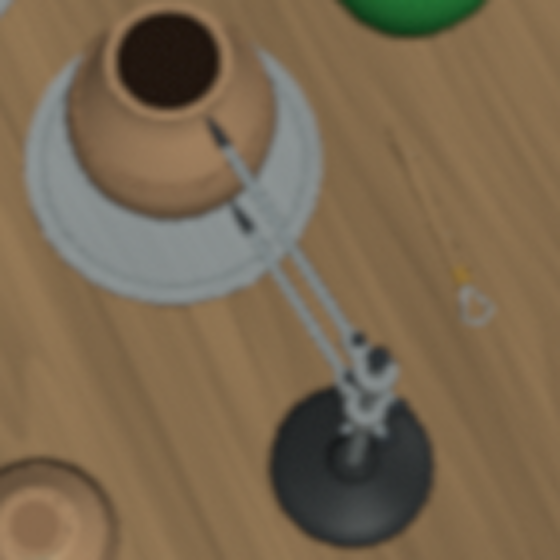

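View pics/18_wrist.png

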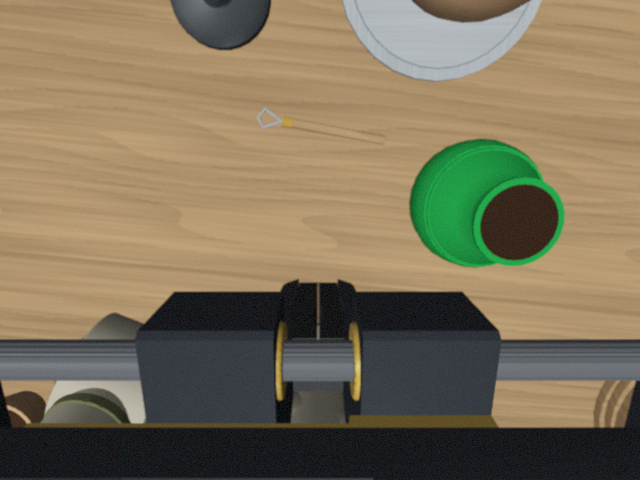

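Run:
```python
from meas import *
s=load("s18_scene.pkl"); print("scene")
off(s,[324,216.3],[238,205],286,(544.5,150),(573.4,-97)); off(s,[309,228.6],[244.5,220.5],190,(544.5,150),(573.4,-97))
t=load("s18_side.pkl"); print("side")
off(t,[312.8,219.7],[346,269.5],286,(547.5,155.8),(573.4,-93)); off(t,[318.2,240.8],[345,282.5],190,(547.5,155.8),(573.4,-93))
print("tri",tri(s,[324,216.3],t,[312.8,219.7]),tri(s,[309,228.6],t,[318.2,240.8]))
# jar rim outer centre, post top, from the same pictures
from scipy.optimize import least_squares
for n,x,(u0,v0,u1,v1) in(("scene",s,(325,195,375,242)),("side",t,(284,188,322,222))):
    im=x["pixels"].astype(int);m=np.zeros((480,640),np.uint8);m[v0:v1,u0:u1]=(im.sum(2)<150)[v0:v1,u0:u1]
    c=max(cv2.findContours(m,cv2.RETR_EXTERNAL,cv2.CHAIN_APPROX_NONE)[0],key=len)[:,0]; e=plane(x,c,289)
    f=lambda q:np.hypot(e[:,0]-q[0],e[:,1]-q[1])-q[2]
    print(n,"mouth",least_squares(f,[573,-96,35],loss="soft_l1").x)
for n,box in(("scene",(190,110,430,260)),("side",(190,130,400,345))):
    a=load(f"s0_{n}.pkl");b=load(f"s18_{n}.pkl");A=a["pixels"].astype(int);B=b["pixels"].astype(int)
    x,y,X,Y=box
    # phase shift of jar+wheel patch and of foot patch
    for nm,(u,v,U,V) in dict(jar=(330,190,400,290) if n=="scene" else (262,190,310,260),foot=(235,245,275,270) if n=="scene" else (325,292,372,330)).items():
        p=lambda I:cv2.cvtColor(I["pixels"],cv2.COLOR_RGB2GRAY)[v:V,u:U].astype(np.float32)
        print(n,nm,"shift px",cv2.phaseCorrelate(p(a),p(b))[0], "changed px",(abs(A-B).sum(2)[v:V,u:U]>90).sum())
```

```text
scene
tip [567.3 -52.1] wheel-frame x,y 45.34644838404927 0.8673055877253563 mid x,y 216.3082824635389 -1.4406893481880612
  rod ang -84.09995416117061 line ang -83.32650471261982
tip [565.1 -20.2] wheel-frame x,y 77.2490863721878 -0.633392533658996 mid x,y 217.91269017098026 -1.4716905363682633
  rod ang -83.66796026764615 line ang -83.32650471261982
side
tip [564.1 -44.5] wheel-frame x,y 49.163144420509475 4.23097737134141 mid x,y 209.22300882004205 5.135051561662183
  rod ang -83.73331072007979 line ang -84.05693391448578
tip [562.6 -13.6] wheel-frame x,y 80.13440865941466 2.5510635973536737 mid x,y 218.97179186054893 1.5020558316515742
  rod ang -84.48983298368164 line ang -84.05693391448578
tri (array([565.9, -48.9, 282.5]), np.float64(7.744428567411878)) (array([564. , -17.3, 185.9]), np.float64(6.609810013634105))
scene mouth [575.  -96.9  33.9]
side mouth [573.1 -94.6  31.5]
scene jar shift px (-0.014733321915919362, -0.01650423197578732) changed px 0
scene foot shift px (0.17385087566893276, 0.13091434408876168) changed px 121
side jar shift px (-0.0076017182186944865, 0.03446414054943148) changed px 0
side foot shift px (-0.11172445110054596, -0.06112805310376146) changed px 12
```

Both tips measure within about 4 mm of the line in every view, and the jar and foot haven't moved. I'm handing in.

```bash
python3 -c "
from cell import *
print(finish_job())"
```

```text
the job is handed in; nothing more can be done
None
```

Both pointers now aim at the jar, and the job is handed in at about 19.5 s of the 70 s allowed. It reports no verdict. I pushed the lower pointer first with the shut fingertips tilted about 40°, then swung the upper one with the tool pointing straight down. Neither was gripped.

| Pointer | Sideways off the line, scene view | Sideways off the line, side view | Allowed sideways | Distance from jar's axis | Allowed distance |
|---|---|---|---|---|---|
| Upper tip | +0.9 mm | +4.2 mm | ±10 mm | 45–49 mm | 30–60 mm |
| Lower tip | -0.6 mm | +2.6 mm | ±10 mm | 77–80 mm | 65–95 mm |

- **Jar:** its image shifted by less than 0.04 pixel in both views, so it was not moved.
- **Gauge foot:** shifted by under 0.25 pixel. That check was partly blocked by the arm and the moved pointers.
- **Forces:** readings at the end of each move stayed around 1–2 N.
- **Bystanders:** I saw none disturbed in the pictures, but I did not measure them afterwards.
- **Camera disagreement:** absolute positions from the two cameras differ by 3–6 mm in y, and the two rays to each tip miss each other by 7–8 mm. I therefore judged each view against its own measurement of post and jar.

The first push came close to the last wrist joint's limit, and later a second wrist joint's. I reduced the tilt and turn before going on. The gripper then came within about 16 mm of the jar, so I backed off and shifted it towards the post to finish that push.

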